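# Pack up the cell-testing kit

### The arm

A 6-joint arm with a two-finger parallel gripper is mounted at the origin on a cart in front of the work surface, level with it; the furniture and walls round the work are solid. World frame = base frame: x ahead of the robot, y to its left, z up, the work surface at z = 0. Lengths are in mm, angles in rad, forces in N, time in s.
With the tool pointing down it reaches from about 275 to 750 mm from the base axis. Payload 10.2 kg.
Tool frame: the origin (TCP) lies at the very end of the fingers, on their centre line; the grasp point (between the pads) lies 19 mm behind it; z points along the fingers, y is the line along which they close (so a half turn about z gives the same grasp; the last joint's range is limited). The gripper opens to 85 mm and grips with 20 to 120 N. Pads are 22 mm wide; open, the fingers measure 114 mm over their backs; the gripper's body (76 mm by 85 mm) begins 54 mm behind the grasp point. The pads swing forward as they close: fully open they stand 13 mm farther back than shut.
Start: joints at [-1.556, 0.313, 1.498, -0, 1.331, -0.223], TCP at [123.658, -510.235, 231.294] pointing down, gripper open.
Joint ranges: [-2.94, 2.94], [-0.97, 2.17], [0.19, 2.56], [-1.23, 4.37], [0.02, 3.11], [-2.88, 2.88]. Speed limits (rad/s): [2.39, 2.39, 3.01, 3.14, 3.14, 3.14].

### API

Orientations are given as a unit quaternion [x, y, z, w].
In Python, from cell import robot gives the robot as it stands.
- The arm moves only by the shell command python3 jog.py 'ROWS' [OPENING] [FORCE]. ROWS is rows parted by semicolons, their numbers by spaces, 1 to 5 of them, each of 6 numbers: dx, dy, dz in mm, then a rotation vector rx, ry, rz in rad; each row is the pose to reach, as a shift and turn from the pose commanded when the command began, along the tool's axes at that moment; what a row does not reach only later rows make up. A row lasts 1/12 s, in which the tool goes at most 41.7 mm and 0.125 rad, less where a joint would pass 70% of its speed; a pose out of reach is approached as far as the arm can. OPENING is the opening from 0.0 (shut) to 1.0 (fully open), set as the command begins (- or left out keeps the last). The fingers move at their own pace and stop on an object; FORCE is the grip in N (left out, the last holds). Time passes only in rows, so rows that do not move let the fingers close. It prints the time, the measured TCP pose, the force, the opening and the grip force at its end.
- robot.sense(): the state, without advancing time (a new reading comes with each control period).
- robot.get_image(name): name is "scene" or "top" or "wrist"; returns a dict with "color" (420x560x3 uint8, red, green, blue), "fovy" (degrees; the focal length in pixels is half the picture's height over the tangent of half this angle, whatever the lens; pixels are square), "cx", "cy" (the principal point, pixels), "rvec" (rotation vector, rad) and "tvec" (3), from world to camera coordinates, as OpenCV has them. Camera axes: x right, y down, z forward; pixel columns grow to the right and rows downward; lengths in mm; the calibration is good to about 2 mm. A picture is of the moment at which its call begins. There is no depth.
- robot.sign_off(): hands the job in; it is judged then, once.
The state is a dict: "clock": time; "joint_pos": joint angles; "qvel": joint speeds; "joint_torque": joint torques, N m; "tcp_pos": TCP position; "orientation": TCP orientation; "force": force on the tool from outside, world axes, zero at the start; "moment": the same for the moment, N m; "gripper_width": opening from 0.0 (shut) to 1.0 (fully open); "grip_force": force on a finger pad.
Only numpy, scipy, OpenCV 4.12 (cv2) and the standard library are available. Lean on these libraries where they do the work, as an engineer would, in place of code of your own. Each camera call takes 0.05 s, during which the arm holds its last target. There are 200 camera calls.

### The job

Pack up the cell-testing kit: slide back the cover of the low box, lay the test probe flat in the compartment and slide the cover fully shut over it. Pile every cell from the tray on the barred cradle as a pyramid: fill the four grooves side by side, then saddle each further cell lengthwise in a gap of the layer below, all parallel and with their ends about level. Leave the bottle and the round tin where they stand.

Things in the scene. Friction and masses are not known exactly. Their poses are not given: they have to be found in the camera images.
- cell0: round battery cell, white cylinder with flat ends and a grey band near one end, 34 mm in diameter, 60 mm long, 0.08 to 0.17 kg; starts lying in the shallow fixed tray between cradle and box (floor 5 mm, rim 12 mm above the desk); origin at its middle, x along its axis (y and z turn as it rolls). 5 to 7 are present, all alike; either way round will do. Gripped by its ends its sides stay free.
- cell1: round battery cell, white cylinder with flat ends and a grey band near one end, 34 mm in diameter, 60 mm long, 0.08 to 0.17 kg; starts lying in the shallow fixed tray between cradle and box (floor 5 mm, rim 12 mm above the desk); origin at its middle, x along its axis (y and z turn as it rolls). 5 to 7 are present, all alike; either way round will do. Gripped by its ends its sides stay free.
- cell2: round battery cell, white cylinder with flat ends and a grey band near one end, 34 mm in diameter, 60 mm long, 0.08 to 0.17 kg; starts lying in the shallow fixed tray between cradle and box (floor 5 mm, rim 12 mm above the desk); origin at its middle, x along its axis (y and z turn as it rolls). 5 to 7 are present, all alike; either way round will do. Gripped by its ends its sides stay free.
- cell3: round battery cell, white cylinder with flat ends and a grey band near one end, 34 mm in diameter, 60 mm long, 0.08 to 0.17 kg; starts lying in the shallow fixed tray between cradle and box (floor 5 mm, rim 12 mm above the desk); origin at its middle, x along its axis (y and z turn as it rolls). 5 to 7 are present, all alike; either way round will do. Gripped by its ends its sides stay free.
- cell4: round battery cell, white cylinder with flat ends and a grey band near one end, 34 mm in diameter, 60 mm long, 0.08 to 0.17 kg; starts lying in the shallow fixed tray between cradle and box (floor 5 mm, rim 12 mm above the desk); origin at its middle, x along its axis (y and z turn as it rolls). 5 to 7 are present, all alike; either way round will do. Gripped by its ends its sides stay free.
- cell5: round battery cell, white cylinder with flat ends and a grey band near one end, 34 mm in diameter, 60 mm long, 0.08 to 0.17 kg; starts lying in the shallow fixed tray between cradle and box (floor 5 mm, rim 12 mm above the desk); origin at its middle, x along its axis (y and z turn as it rolls). 5 to 7 are present, all alike; either way round will do. Gripped by its ends its sides stay free.
- cell6: round battery cell, white cylinder with flat ends and a grey band near one end, 34 mm in diameter, 60 mm long, 0.08 to 0.17 kg; starts lying in the shallow fixed tray between cradle and box (floor 5 mm, rim 12 mm above the desk); origin at its middle, x along its axis (y and z turn as it rolls). 5 to 7 are present, all alike; either way round will do. Gripped by its ends its sides stay free.
- probe: multimeter test probe, slim stick 120 mm long, 15 mm high, barrel 14 mm wide with an 18 mm wide finger guard 22 mm from the origin towards -x, 0.02 kg; lies along its x, metal tip at -x (the last 18 mm); origin at the centre of its underside; grip across the barrel at the origin
- cradle: fixed grey base board, 52 mm (x) by 161 mm (y) by 12 mm, to the left or right of the tray; five round steel bars 8.4 mm thick lie on it along x at y = -70, -35, 0, 35, 70 mm and make four grooves in which a cell rests on the board along x; bars' tops at z = 20.4 mm; origin at the centre of its underside. Cells overhang the board's x edges by 4 mm.
- box: fixed low grey plastic box on the other side of the tray, 160 mm (its x, which points to the robot's right) by 170 mm (its y); origin at the centre of its underside; its -x half is an open compartment, its +x half a solid deck at z = 25 mm; side rails along both y edges up to z = 36 mm guide the cover; 150 mm clear between them at the top
- compartment (a point): centre of the compartment's floor, axes as the box; inside 70 mm (x) by 160 mm (y), 21 mm deep to the 25 mm high walls across x; the probe fits in it lengthwise along y
- cover (a joint): flat steel cover of the box, 80 by 158 by 5 mm, slides along the box's x: 0 = fully shut over the compartment, grows to 0.07 m fully open (cover over the deck); starts between 0 and 0.025; friction about 1.2 N, stays where it is left
- cover_handle (a point): middle of the top edge of the black rib on the cover, 12 mm thick (box x), 50 mm long (box y), 20 mm high above the cover; moves with the cover
- alcohol_bottle: white bottle with blue spout, 52 mm in diameter, 160 mm tall, bystander; origin at the centre of its underside
- rosin_tin: round tin, 58 mm in diameter, 24 mm high, bystander; origin at the centre of its underside
- spot0 (a point): where a cell's middle lies in the cradle's groove at y = -52.5 mm; 29 mm above the desk; x along the cell's axis
- spot1 (a point): where a cell's middle lies in the cradle's groove at y = -17.5 mm; 29 mm above the desk; x along the cell's axis
- spot2 (a point): where a cell's middle lies in the cradle's groove at y = 17.5 mm; 29 mm above the desk; x along the cell's axis
- spot3 (a point): where a cell's middle lies in the cradle's groove at y = 52.5 mm; 29 mm above the desk; x along the cell's axis
- spot4 (a point): where a cell's middle lies in the cradle's second-layer gap at y = -35 mm, over two grooves; 58.1 mm above the desk; x along the cell's axis
- spot5 (a point): where a cell's middle lies in the cradle's second-layer gap at y = 0 mm, over two grooves; 58.1 mm above the desk; x along the cell's axis
- spot6 (a point): where a cell's middle lies in the cradle's second-layer gap at y = 35 mm, over two grooves; 58.1 mm above the desk; x along the cell's axis
- spot7 (a point): where a cell's middle lies in the cradle's third-layer gap at y = -17.5 mm, over two second-layer cells; 87.3 mm above the desk; x along the cell's axis
- spot8 (a point): where a cell's middle lies in the cradle's third-layer gap at y = 17.5 mm, over two second-layer cells; 87.3 mm above the desk; x along the cell's axis

How it is judged (in metres and radians):
At the end, for the whole second after the job is handed in: Every present cell lies at rest within 10 mm of one of the nine pyramid places (four grooves, three gaps above, two gaps above those), all four grooves are filled, each cell has its axis within 0.2 rad of the grooves; the probe lies flat in the compartment; the cover is shut to within 5 mm ((distance between cell0 and spot0 below 0.01 m or distance between cell0 and spot1 below 0.01 m or distance between cell0 and spot2 below 0.01 m or distance between cell0 and spot3 below 0.01 m or distance between cell0 and spot4 below 0.01 m or distance between cell0 and spot5 below 0.01 m or distance between cell0 and spot6 below 0.01 m or distance between cell0 and spot7 below 0.01 m or distance between cell0 and spot8 below 0.01 m) and angle between the x axis of each of cell0, cell1, cell2, cell3, cell4, cell5, cell6 and the x axis of cradle, either way round below 0.2 rad and linear speed of each of cell0, cell1, cell2, cell3, cell4, cell5, cell6 below 0.03 m/s and (distance between cell1 and spot0 below 0.01 m or distance between cell1 and spot1 below 0.01 m or distance between cell1 and spot2 below 0.01 m or distance between cell1 and spot3 below 0.01 m or distance between cell1 and spot4 below 0.01 m or distance between cell1 and spot5 below 0.01 m or distance between cell1 and spot6 below 0.01 m or distance between cell1 and spot7 below 0.01 m or distance between cell1 and spot8 below 0.01 m) and (distance between cell2 and spot0 below 0.01 m or distance between cell2 and spot1 below 0.01 m or distance between cell2 and spot2 below 0.01 m or distance between cell2 and spot3 below 0.01 m or distance between cell2 and spot4 below 0.01 m or distance between cell2 and spot5 below 0.01 m or distance between cell2 and spot6 below 0.01 m or distance between cell2 and spot7 below 0.01 m or distance between cell2 and spot8 below 0.01 m) and (distance between cell3 and spot0 below 0.01 m or distance between cell3 and spot1 below 0.01 m or distance between cell3 and spot2 below 0.01 m or distance between cell3 and spot3 below 0.01 m or distance between cell3 and spot4 below 0.01 m or distance between cell3 and spot5 below 0.01 m or distance between cell3 and spot6 below 0.01 m or distance between cell3 and spot7 below 0.01 m or distance between cell3 and spot8 below 0.01 m) and (distance between cell4 and spot0 below 0.01 m or distance between cell4 and spot1 below 0.01 m or distance between cell4 and spot2 below 0.01 m or distance between cell4 and spot3 below 0.01 m or distance between cell4 and spot4 below 0.01 m or distance between cell4 and spot5 below 0.01 m or distance between cell4 and spot6 below 0.01 m or distance between cell4 and spot7 below 0.01 m or distance between cell4 and spot8 below 0.01 m) and (distance between cell5 and spot0 below 0.01 m or distance between cell5 and spot1 below 0.01 m or distance between cell5 and spot2 below 0.01 m or distance between cell5 and spot3 below 0.01 m or distance between cell5 and spot4 below 0.01 m or distance between cell5 and spot5 below 0.01 m or distance between cell5 and spot6 below 0.01 m or distance between cell5 and spot7 below 0.01 m or distance between cell5 and spot8 below 0.01 m) and (distance between cell6 and spot0 below 0.01 m or distance between cell6 and spot1 below 0.01 m or distance between cell6 and spot2 below 0.01 m or distance between cell6 and spot3 below 0.01 m or distance between cell6 and spot4 below 0.01 m or distance between cell6 and spot5 below 0.01 m or distance between cell6 and spot6 below 0.01 m or distance between cell6 and spot7 below 0.01 m or distance between cell6 and spot8 below 0.01 m) and x of probe in the frame of compartment between -0.035 and 0.035 m and y of probe in the frame of compartment between -0.07 and 0.07 m and z of probe in the frame of compartment between -0.006 and 0.021 m and angle between probe's own x axis and vertical above 1.4 rad and distance between any of cell0, cell1, cell2, cell3, cell4, cell5, cell6 and spot0 below 0.01 m and distance between any of cell0, cell1, cell2, cell3, cell4, cell5, cell6 and spot1 below 0.01 m and distance between any of cell0, cell1, cell2, cell3, cell4, cell5, cell6 and spot2 below 0.01 m and distance between any of cell0, cell1, cell2, cell3, cell4, cell5, cell6 and spot3 below 0.01 m and value of joint cover below 0.005 m); the robot touches nothing.
It fails at once if the bottle is shoved out of its place or knocked over (distance of alcohol_bottle from where it was at the start of the episode above 0.05 m or angle between alcohol_bottle's own z axis and vertical above 0.5 rad).
It fails at once if the round tin is shoved out of its place or knocked over (distance of rosin_tin from where it was at the start of the episode above 0.05 m or angle between rosin_tin's own z axis and vertical above 0.5 rad).
Of cell0, cell1, cell2, cell3, cell4, cell5, cell6 only 5 to 7 are there at a start; the rules pass over those that are not, and their reading is None.
At some moment in a run one of probe, cell0, cell1, cell2, cell3, cell4, cell5, cell6 may be knocked a few centimetres aside while the robot is not near it.
Once in a run the grip may slacken for a moment while it holds something.
It also fails if it takes over 208 s, if anything falls off the work surface, if the arm or the gripper's body presses on something with over 40 N, if the wrist force passes 120 N, or if a joint passes its speed limit or range.

## Working session

There is one attempt and no reset: what is moved stays moved. The work goes in short steps, Python scripts to look and compute and a shell command to move; the robot and the scene stay as the last step left them, time stands still between calls to the robot, and variables do not carry over. Pictures are saved under pics/ and viewed, at most 14 in all, crops included, and the job is handed in when it is done.

```bash
ls; mkdir -p pics
python3 - <<'E'
from cell import robot
import cv2,numpy as np
s=robot.sense();print(s['clock'],s['tcp_pos'],s['orientation'],s['gripper_width'])
for n in("top","scene"):
    i=robot.get_image(n);cv2.imwrite(f'pics/{n}0.png',cv2.cvtColor(i['color'],cv2.COLOR_RGB2BGR));print(n,i['fovy'],i['cx'],i['cy'],i['rvec'],i['tvec'])
E
```

```text
cell.py
jog.py
pics
0.0 [ 123.63774292 -509.95039213  230.72055473] [ 9.92940369e-01  1.18612655e-01  5.96584079e-05 -6.76222358e-04] 1.0021251034966352
top 44.62087264986477 281.53552459550673 212.0208102454588 [ 2.16654908 -2.22658547  0.02418878] [ -27.84685789  570.55739344 1244.710749  ]
scene 53.185233188036825 278.3872376256763 204.18695347647898 [ 0.96825846 -2.30649541  1.20586911] [387.5581198  327.74035889 921.69217908]
```
View pics/top0.png

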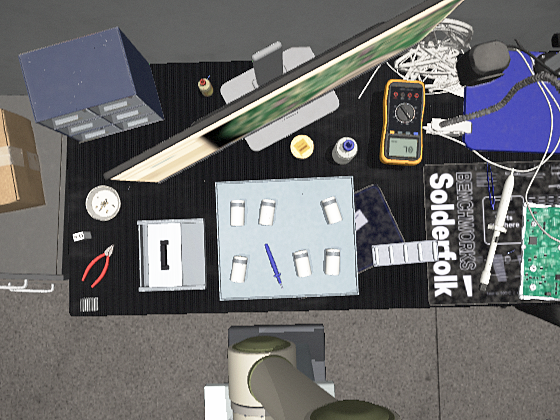

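View pics/scene0.png

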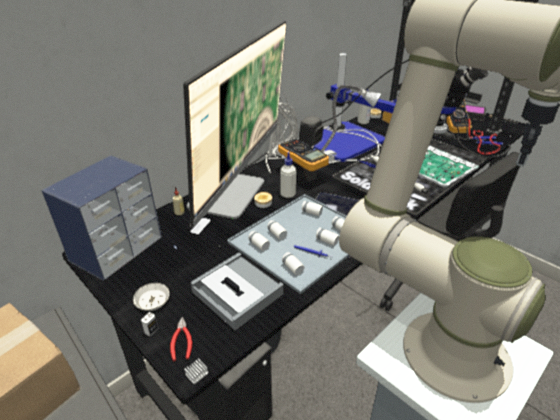

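Six cells stand in the tray at pixels about (237,212), (267,210), (330,210), (239,267), (302,262) and (331,262), and the probe is at (273,265). The cradle is on the right at (405,253). The box is on the left at (172,255), its cover handle at (165,255). Next I'll measure.

Create h.py:
```python
from cell import robot
import cv2,numpy as np
from scipy.spatial.transform import Rotation as R
def cam(n):
    i=robot.get_image(n);f=210/np.tan(np.radians(i['fovy']/2))
    i['K']=np.array([[f,0,i['cx']],[0,f,i['cy']],[0,0,1.]]);i['R']=R.from_rotvec(i['rvec']).as_matrix();i['t']=np.array(i['tvec'],float);return i
def plane(i,uv,z):
    uv=np.atleast_2d(np.array(uv,float));d=np.c_[uv,np.ones(len(uv))]@np.linalg.inv(i['K']).T@i['R'];c=-i['R'].T@i['t']
    return c+d*((z-c[2])/d[:,2])[:,None]
def proj(i,P):
    return cv2.projectPoints(np.atleast_2d(np.array(P,float)),i['R'],i['t'],i['K'],None)[0][:,0]
def save(n,im,k=1):
    cv2.imwrite('pics/'+n+'.png',cv2.cvtColor(cv2.resize(im,None,fx=k,fy=k,interpolation=cv2.INTER_CUBIC),cv2.COLOR_RGB2BGR))
def rel(p,close=None):
    "shift in tool axes to point TCP at p, tool down, fingers closing along world angle `close` (rad)"
    s=robot.sense();M=R.from_quat(s['orientation']);d=M.inv().apply(np.array(p)-s['tcp_pos'])
    o=np.zeros(3)
    if close is not None:
        c=[]
        for k in(-1,0,1):
            a=close+k*np.pi;y=[np.cos(a),np.sin(a),0];z=[0,0,-1];x=np.cross(y,z)
            c.append((M.inv()*R.from_matrix(np.c_[x,y,z])).as_rotvec())
        o=min(c,key=np.linalg.norm)
    print('rel',d.round(1),o.round(3),'tcp',np.round(s['tcp_pos'],1),'rows',np.ceil(np.linalg.norm(d)/41.7),np.ceil(np.linalg.norm(o)/.125),'t',round(s['clock'],1))
def cells(i,z=22,roi=None):
    c=i['color'].astype(int);m=((c.min(2)>185)&(c.max(2)-c.min(2)<22)).astype('uint8')
    n,l,st,ce=cv2.connectedComponentsWithStats(m);out=[]
    for k in range(1,n):
        if st[k,4]<80: continue
        out.append((st[k].tolist(),ce[k].round(1).tolist()))
    return m,out
```

Run:
```python
from h import *
i=cam('top');m,o=cells(i)
for s,c in o:print(s,c,plane(i,c,22).round(0))
im=i['color'];save('a',np.hstack([cv2.resize(im[212:298,132:212],(400,430),interpolation=2),cv2.resize(im[225:285,365:445],(400,300),interpolation=2)[:,:] if 0 else cv2.copyMakeBorder(cv2.resize(im[225:285,365:445],(400,300),interpolation=2),0,130,0,0,0)]))
```

```text
[113, 0, 335, 179, 888] [285.5, 86.7] [[876. -62.  22.]]
[443, 18, 29, 12, 97] [456.2, 22.4] [[1022. -484.   22.]]
[253, 42, 28, 17, 121] [266.4, 49.7] [[969. -17.  22.]]
[395, 44, 69, 53, 1551] [433.5, 68.9] [[ 908. -424.   22.]]
[283, 48, 32, 25, 486] [295.7, 57.0] [[949. -89.  22.]]
[221, 68, 37, 36, 665] [238.4, 85.9] [[881.  54.  22.]]
[245, 91, 94, 59, 1630] [293.2, 121.6] [[789. -78.  22.]]
[423, 118, 48, 27, 504] [448.1, 128.1] [[ 762. -454.   22.]]
[337, 137, 20, 21, 181] [346.2, 148.2] [[ 720. -205.   22.]]
[474, 145, 84, 139, 1184] [508.6, 212.6] [[ 553. -591.   22.]]
[138, 155, 37, 22, 96] [152.0, 167.7] [[686. 270.  22.]]
[430, 174, 23, 15, 238] [440.8, 180.6] [[ 635. -431.   22.]]
[217, 178, 139, 120, 14093] [286.4, 237.5] [[507. -54.  22.]]
[86, 188, 35, 33, 722] [102.4, 203.8] [[601. 393.  22.]]
[430, 190, 17, 14, 165] [438.4, 196.2] [[ 597. -424.   22.]]
[431, 204, 23, 6, 116] [442.1, 206.8] [[ 571. -432.   22.]]
[354, 209, 13, 21, 150] [359.3, 219.1] [[ 547. -231.   22.]]
[431, 211, 24, 14, 219] [441.2, 218.5] [[ 543. -429.   22.]]
[137, 219, 68, 72, 3740] [174.3, 2
[... 154 characters left out ...]
241, 23, 19, 270] [443.0, 250.5] [[ 466. -430.   22.]]
[519, 257, 39, 43, 210] [529.3, 287.8] [[ 371. -633.   22.]]
[434, 261, 16, 14, 165] [441.5, 267.3] [[ 425. -425.   22.]]
[434, 276, 23, 5, 114] [445.1, 278.0] [[ 400. -433.   22.]]
[463, 276, 9, 20, 124] [467.8, 284.5] [[ 383. -486.   22.]]
[0, 279, 54, 14, 198] [24.4, 288.1] [[401. 587.  22.]]
[435, 282, 23, 15, 200] [444.4, 287.7] [[ 376. -430.   22.]]
[243, 355, 22, 23, 172] [250.0, 361.3] [[212.  42.  22.]]
[320, 384, 15, 13, 99] [328.6, 388.3] [[ 144. -145.   22.]]
[204, 386, 29, 34, 870] [217.2, 403.1] [[115. 123.  22.]]
[246, 388, 15, 18, 91] [251.6, 399.2] [[122.  40.  22.]]
[251, 409, 14, 11, 110] [258.3, 413.8] [[87. 25. 22.]]
```

View pics/a.png

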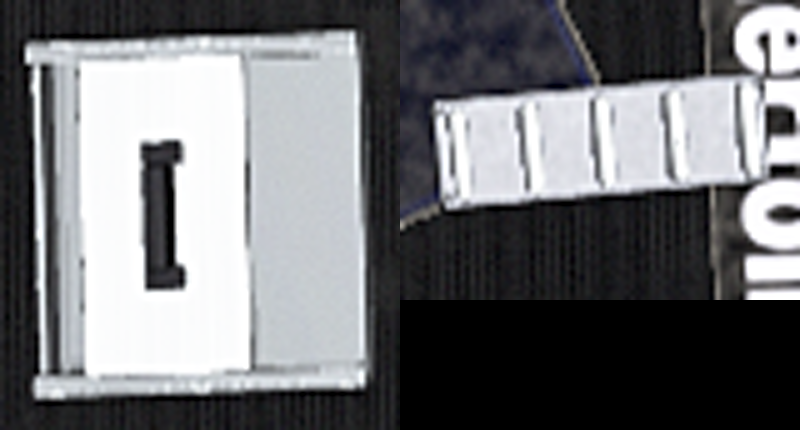

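Run:
```python
from h import *
i=cam('top');c=i['color'].astype(int)
print(c[212,237],c[240,290],c[265,331])
m=((c.min(2)>200)&(c.max(2)-c.min(2)<=12)).astype('uint8');m[:178]=0;m[300:]=0;m[:,:216]=0;m[:,358:]=0
def rect(q):
    q=np.array(q);y=(q[:2].mean(0)-q[2:].mean(0));return q.mean(0).round(1)
n,l,st,ce=cv2.connectedComponentsWithStats(m)
for k in range(1,n):
    if st[k,4]<60:continue
    v,u=np.nonzero(l==k);P=plane(i,np.c_[u,v],25)[:,:2].astype('float32')
    r=cv2.minAreaRect(P);print(st[k].tolist(),ce[k].round(1),np.round(plane(i,ce[k],30),1)[0],np.round(r[0],0),np.round(r[1],0),round(r[2],1))
b=((c[...,2]-c[...,0]>60)).astype('uint8');b[:185]=0;b[296:]=0;b[:,:220]=0;b[:,350:]=0
v,u=np.nonzero(b);P=plane(i,np.c_[u,v],12)[:,:2];print('probe',len(u),P.mean(0),cv2.minAreaRect(P.astype('float32')))
C=plane(i,[[372,245.6],[436.4,240.6],[438.6,261],[374,267]],12);print('cradle',C.round(1),C.mean(0))
B=plane(i,[[137,220.4],[203,218.6],[205,289],[139,291.4]],36);print('box',B.round(1),B.mean(0))
for uv,z in(([164.6,255],50),([148.4,255],30),([181,255],30)):print(plane(i,uv,z).round(1))
print('bystanders',plane(i,[[302,146],[345,152]],20))
```

```text
[255 255 255] [215 225 229] [255 255 254]
[323, 196, 19, 28, 280] [332.4 210.9] [ 568.1 -166.3   30. ] [ 571. -166.] [63. 29.] 16.6
[231, 204, 13, 22, 245] [236.8 215.5] [563.3  64.4  30. ] [566.  64.] [29. 51.] 88.6
[260, 206, 14, 20, 231] [266.5 215.1] [562.3  -7.1  30. ] [563.  -7.] [29. 46.] 80.3
[326, 249, 14, 27, 278] [332.6 263.2] [ 442.5 -162.8   30. ] [ 446. -163.] [30. 63.] 84.9
[296, 257, 15, 21, 239] [303.  266.7] [436.  -91.7  30. ] [436. -92.] [48. 29.] 9.7
[231, 261, 15, 22, 244] [238.  272.4] [426.4  65.   30. ] [428.  65.] [30. 52.] 81.0
probe 154 [445.80268656 -18.23456812] ((444.22662353515625, -17.10286521911621), (101.5927505493164, 15.359954833984375), 21.741724014282227)
cradle [[ 481.6 -261.5   12. ]
 [ 489.6 -418.1   12. ]
 [ 440.  -421.6   12. ]
 [ 429.6 -264.6   12. ]] [ 460.19294238 -341.47495552   12.        ]
box [[558.1 304.8  36. ]
 [558.  145.5  36. ]
 [389.5 144.3  36. ]
 [387.8 302.9  36. ]] [473.32944756 224.37369926  36.        ]
[[473.8 236.3  50. ]]
[[474.  280.4  30. ]]
[[471.9 201.5  30. ]]
bystanders [[ 729.0828498   -97.87994095   20.        ]
 [ 711.30580518 -202.18786808   20.        ]]
```

```bash
P='python3 jog.py'; 
python3 jog.py '41 0 0 0 0 0;66 -33 0 0 0 0;92 -66 0 0 0 0;118 -99 0 0 0 0;129 -125 0 0 0 0'
python3 jog.py '26 -32 0 0 0 0;52 -64 0 0 0 0;78 -96 0 0 0 0;104 -128 0 0 0 0;129 -161 0 0 0 0'
python3 jog.py '26 -32 0 0 0 0;52 -64 0 0 0 0;78 -96 0 0 0 0;104 -128 0 0 0 0;129 -161 0 0 0 0'
python3 jog.py '26 -32 10 0 0 0;52 -64 20 0 0 0;78 -96 30 0 0 0;104 -128 40 0 0 0;129 -161 50 0 0 0.1'
python3 -c "
from h import *
rel([473.8,236.3,150],-np.pi/2);print(robot.sense()['joint_pos'])"
```

```text
clock: 0.62
tcp_pos: [220.9, -355.6, 231.0]
orientation: [0.993, 0.119, 0.0, -0.0]
force: [0.2, -0.6, 0.3]
gripper_width: 1.001
grip_force: 0.0
clock: 1.03
tcp_pos: [307.3, -169.7, 231.4]
orientation: [0.993, 0.118, 0.0, 0.0]
force: [1.1, -1.2, -0.7]
gripper_width: 0.998
grip_force: 0.0
clock: 1.45
tcp_pos: [394.9, 17.5, 231.4]
orientation: [0.993, 0.119, 0.0, 0.0]
force: [1.3, -2.1, 0.7]
gripper_width: 0.999
grip_force: 0.0
clock: 1.87
tcp_pos: [480.8, 200.9, 181.5]
orientation: [0.998, 0.069, -0.0, 0.0]
force: [1.5, -2.0, 1.0]
gripper_width: 1.002
grip_force: 0.0
rel [ -2.  -36.   31.5] [0.    0.    0.139] tcp [480.8 200.9 181.5] rows 2.0 2.0 t 1.9
[ 1.70755197e-01  3.48495063e-01  1.58359104e+00 -1.09749949e-04
  1.20957893e+00  1.60302150e+00]
```

```bash
python3 jog.py '-2 -36 10 0 0 0.12;-2 -36 10 0 0 0.139;-2 -36 10 0 0 0.139'
python3 - <<'E'
from h import *
i=cam('wrist');save('w1',i['color']);print(i['fovy'],proj(i,[[473.8,236.3,50]]),proj(i,[[471,241,30]]))
rel([473.8,236.3,150],-np.pi/2)
E
```

```text
clock: 2.12
tcp_pos: [472.7, 235.5, 171.2]
orientation: [1.0, 0.0, -0.001, 0.0]
force: [0.7, -0.1, 0.5]
gripper_width: 1.001
grip_force: 0.0
62.60905701080424 [[275.8052506 200.6836359]] [[270.33097194 197.09410049]]
rel [ 0.7 -1.9 21.9] [0.    0.001 0.001] tcp [473.2 234.4 171.9] rows 1.0 1.0 t 2.2
```

View pics/w1.png

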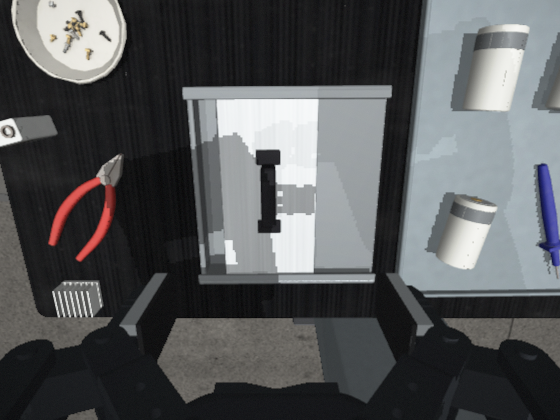

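The wrist view shows the handle centred at (268,191), the box rail corners at (183,88), (391,87), (375,282) and (200,284), and the cover edges at columns ~217 and 317.

Run:
```python
from h import *
i=cam('wrist');i2=cam('top')
print('h',plane(i,[[268,191],[266,155],[270,230]],50).round(1));B=plane(i,[[183,88],[391,87],[375,280],[200,280]],36);print(B.round(1),B.mean(0))
print('cover',plane(i,[[218,190],[317,190]],30).round(1))
print('tray cells',plane(i,[[490,105],[503,35],[450,262],[483,202],[541,165],[556,262]],22).round(1))
rel([468,239,150],-np.pi/2)
```

```text
h [[482.2 241.4  50. ]
 [510.7 242.7  50. ]
 [449.2 239.9  50. ]]
[[559.2 305.8  36. ]
 [560.2 148.   36. ]
 [395.4 145.4  36. ]
 [395.  303.8  36. ]] [477.43836743 225.74536099  36.        ]
cover [[477.7 284.3  30. ]
 [477.8 200.3  30. ]]
tray cells [[546.9  62.2  22. ]
 [598.1  62.1  22. ]
 [406.5  72.6  22. ]
 [465.   52.6  22. ]
 [498.    9.4  22. ]
 [406.7 -26.3  22. ]]
rel [-5.7 -5.6 22.6] [ 0.    -0.001 -0.001] tcp [473.7 233.4 172.6] rows 1.0 1.0 t 2.3
```

```bash
python3 jog.py '4 -7.5 35 0 0 0;4 -7.5 70 0 0 0;4 -7.5 105 0 0 0;4 -7.5 125 0 0 0;4 -7.5 134 0 0 0' 0.5
python3 jog.py '0 0 0 0 0 0;0 0 0 0 0 0;0 0 0 0 0 0;0 0 0 0 0 0;0 0 0 0 0 0' 0.0 30
python3 jog.py '0 0 0 0 0 0;0 0 0 0 0 0;0 0 0 0 0 0'
```

```text
clock: 2.68
tcp_pos: [476.5, 240.2, 35.9]
orientation: [1.0, -0.001, -0.002, 0.001]
force: [0.4, -0.3, -0.4]
gripper_width: 0.501
grip_force: 0.0
clock: 3.1
tcp_pos: [478.6, 241.7, 40.0]
orientation: [1.0, -0.0, 0.002, -0.0]
force: [0.3, -0.4, 8.8]
gripper_width: 0.133
grip_force: 33.4
clock: 3.35
tcp_pos: [478.6, 241.8, 40.0]
orientation: [1.0, -0.0, 0.002, -0.0]
force: [-0.1, -1.1, 7.0]
gripper_width: 0.13
grip_force: 33.3
```

```bash
python3 jog.py '0 10 -1 0 0 0;0 20 -1 0 0 0;0 30 -1 0 0 0;0 38 -1 0 0 0;0 44 -1 0 0 0'
python3 jog.py '0 2 0 0 0 0;0 2 0 0 0 0' 
python3 jog.py '0 2 0 0 0 0;0 2 0 0 0 0'
```

```text
clock: 3.77
tcp_pos: [478.9, 197.0, 40.1]
orientation: [1.0, -0.001, 0.002, -0.0]
force: [6.9, 2.0, -3.4]
gripper_width: 0.128
grip_force: 31.9
clock: 3.93
tcp_pos: [478.9, 196.7, 40.1]
orientation: [1.0, -0.001, 0.002, -0.002]
force: [6.9, 10.9, -5.3]
gripper_width: 0.125
grip_force: 31.9
clock: 4.1
tcp_pos: [478.9, 196.5, 40.1]
orientation: [1.0, -0.001, 0.003, -0.003]
force: [7.8, 24.3, -7.3]
gripper_width: 0.123
grip_force: 31.8
```

```bash
python3 jog.py '0 -4 0 0 0 0;0 -4 0 0 0 0' 0.4
python3 jog.py '0 0 0 0 0 0;0 0 -35 0 0 0;0 0 -75 0 0 0;0 0 -110 0 0 0' 0.5
python3 jog.py '-6 41 0 0 0 0;-12 82 0 0 0 0;-18 123 0 0 0 0;-24 164 0 0 0 0;-32 205 0 0 0 0' 1.0
python3 jog.py '0 8 0 0 0 0;0 8 0 0 0 0;0 8 0 0 0 0;0 8 0 0 0 0'
python3 - <<'E'
from h import *
i=cam('wrist');save('w2',i['color']);rel([445,-17,150],-np.pi/2)
c=i['color'].astype(int);b=((c[...,2]-c[...,0]>50)).astype('uint8')
n,l,st,ce=cv2.connectedComponentsWithStats(b);k=1+np.argmax(st[1:,4]);v,u=np.nonzero(l==k);P=plane(i,np.c_[u,v],12)[:,:2].astype('float32');print(st[k],cv2.minAreaRect(P),P.mean(0))
E
```

```text
clock: 4.27
tcp_pos: [477.5, 198.0, 39.7]
orientation: [1.0, -0.0, 0.0, -0.0]
force: [-0.2, 0.3, -0.0]
gripper_width: 0.387
grip_force: 0.0
clock: 4.6
tcp_pos: [477.2, 197.0, 151.3]
orientation: [1.0, -0.001, -0.0, 0.0]
force: [0.5, 0.3, 0.4]
gripper_width: 0.499
grip_force: 0.0
clock: 5.02
tcp_pos: [444.4, -9.3, 149.6]
orientation: [1.0, -0.001, 0.0, 0.0]
force: [0.7, -0.1, 0.4]
gripper_width: 1.003
grip_force: 0.0
clock: 5.35
tcp_pos: [445.2, -14.4, 149.3]
orientation: [1.0, -0.0, -0.0, -0.0]
force: [0.4, 0.9, -0.3]
gripper_width: 1.002
grip_force: 0.0
rel [-0.2  2.8 -0.8] [-0.  0.  0.] tcp [445.2 -14.2 149.2] rows 1.0 1.0 t 5.4
[ 257  135   45  115 1261] ((447.2956848144531, -19.02935791015625), (104.2170639038086, 17.461698532104492), 14.683219909667969) [448.8584   -16.648012]
```

View pics/w2.png

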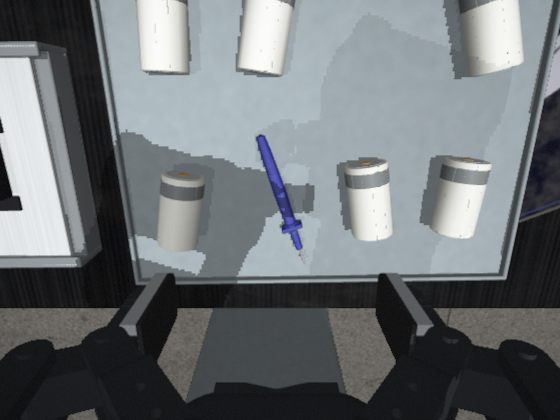

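Probe: rear end at (261,137), guard at (291,226), tip near (304,262).

Run:
```python
from h import *
i=cam('wrist');W=plane(i,[[261,137],[291,226],[304,262]],13);print(W.round(1))
o=W[0]+(W[1]-W[0])*60/82;a=np.arctan2(*(W[0]-W[1])[[1,0]]);print(o.round(1),a,np.linalg.norm(W[1]-W[0]))
rel([o[0],o[1],8],a-np.pi/2);rel([o[0],o[1],8],-np.pi/2)
```

```text
[[494.8  -1.5  13. ]
 [419.4 -26.4  13. ]
 [385.2 -38.4  13. ]]
[439.6 -19.7  13. ] 0.3183945258092958 79.33425841683216
rel [ -5.5   5.6 141.2] [-0.     0.    -0.318] tcp [445.2 -14.2 149.2] rows 4.0 3.0 t 5.5
rel [ -5.5   5.6 141.2] [-0.     0.     0.001] tcp [445.2 -14.2 149.2] rows 4.0 1.0 t 5.5
```

```bash
python3 jog.py '-5.5 5.5 35 0 0 -0.1;-5.5 5.5 70 0 0 -0.2;-5.5 5.5 105 0 0 -0.3;-5.5 5.5 130 0 0 -0.3;-5.5 5.5 141 0 0 -0.3' 0.6
python3 jog.py '0 0 0 0 0 0;0 0 0 0 0 0;0 0 0 0 0 0;0 0 0 0 0 0;0 0 0 0 0 0' 0.0 30
python3 jog.py '0 0 0 0 0 0;0 0 0 0 0 0;0 0 0 0 0 0' 
python3 jog.py '0 0 -20 0 0 0;0 0 -50 0 0 0;0 0 -80 0 0 0;0 0 -80 0 0 0'
python3 - <<'E'
from h import *
rel([478,266,90],0.3-np.pi/2+0);rel([478,266,90],-np.pi/2)
E
```

```text
clock: 5.87
tcp_pos: [438.1, -19.3, 5.3]
orientation: [0.989, 0.15, -0.002, -0.001]
force: [0.3, 1.8, 0.3]
gripper_width: 0.599
grip_force: 0.0
clock: 6.28
tcp_pos: [440.4, -20.8, 9.2]
orientation: [0.989, 0.149, 0.001, 0.0]
force: [1.5, 2.7, 3.2]
gripper_width: 0.132
grip_force: 30.3
clock: 6.53
tcp_pos: [440.4, -20.8, 9.2]
orientation: [0.989, 0.149, 0.001, 0.0]
force: [-0.4, 3.0, 6.7]
gripper_width: 0.13
grip_force: 30.7
clock: 6.87
tcp_pos: [442.1, -21.5, 93.0]
orientation: [0.989, 0.149, 0.004, 0.002]
force: [1.9, -0.2, 0.4]
gripper_width: 0.127
grip_force: 29.8
rel [ 119.  -264.2    2.5] [ 0.005 -0.007 -0.001] tcp [442.1 -21.5  93. ] rows 7.0 1.0 t 6.9
rel [ 119.  -264.2    2.5] [ 0.004 -0.008  0.299] tcp [442.1 -21.5  93. ] rows 7.0 3.0 t 6.9
```

```bash
python3 jog.py '16 -37 0 0 0 0.06;32 -74 0 0 0 0.12;48 -112 0 0 0 0.18;64 -150 0 0 0 0.24;81 -186 0 0 0 0.3'
python3 - <<'E'
from h import *
rel([478,266,90],-np.pi/2)
i=cam('wrist');save('w3',i['color'])
E
```

```text
clock: 7.28
tcp_pos: [461.8, 182.9, 88.1]
orientation: [1.0, -0.002, -0.0, 0.0]
force: [-0.6, -1.0, 0.1]
gripper_width: 0.129
grip_force: 29.8
rel [ 15.8 -83.2  -1.9] [ 0.     0.    -0.004] tcp [461.8 182.9  88.1] rows 3.0 1.0 t 7.3
```

View pics/w3.png

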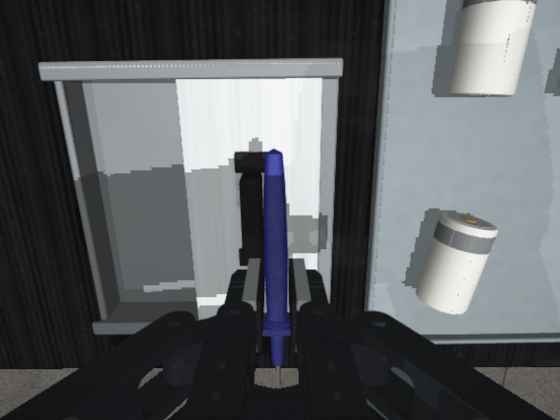

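Probe is held straight, guard at (277,327), rear end at (273,152), and the compartment is fully open.

```bash
python3 jog.py '8 -40 0 0 0 0;16 -78 0 0 0 0;16 -83 0 0 0 0;16 -83 30 0 0 0;16 -83 60 0 0 0' 
python3 jog.py '0 0 12 0 0 0;0 0 19 0 0 0;0 0 19 0 0 0' 
python3 jog.py '0 0 0 0 0 0;0 0 0 0 0 0;0 0 0 0 0 0' 0.3
python3 jog.py '0 0 -20 0 0 0;0 0 -50 0 0 0;0 0 -80 0 0 0;0 0 -80 0 0 0'
python3 - <<'E'
from h import *
rel([478,192,90],-np.pi/2)
i=cam('wrist');save('w4',i['color']);b=i['color'].astype(int);v,u=np.nonzero(b[...,2]-b[...,0]>50);print(len(u),cv2.minAreaRect(plane(i,np.c_[u,v],12)[:,:2].astype('float32')))
E
```

```text
clock: 7.75
tcp_pos: [479.0, 264.5, 28.2]
orientation: [1.0, 0.0, 0.002, -0.0]
force: [0.7, -0.2, -0.4]
gripper_width: 0.129
grip_force: 29.8
clock: 8.0
tcp_pos: [478.3, 263.3, 8.9]
orientation: [1.0, -0.001, -0.001, 0.0]
force: [0.5, -0.3, -0.6]
gripper_width: 0.128
grip_force: 29.3
clock: 8.25
tcp_pos: [479.0, 263.8, 10.1]
orientation: [1.0, -0.001, 0.001, -0.0]
force: [0.2, -0.2, 0.3]
gripper_width: 0.3
grip_force: 0.0
clock: 8.58
tcp_pos: [481.1, 264.7, 95.2]
orientation: [1.0, -0.001, 0.005, -0.001]
force: [0.9, -0.0, -0.4]
gripper_width: 0.3
grip_force: 0.0
rel [-3.1 72.7  4.9] [-0.003 -0.01  -0.001] tcp [481.1 264.7  95.2] rows 2.0 1.0 t 8.6
1803 ((485.2499694824219, 263.0802001953125), (17.18484115600586, 103.78683471679688), 89.50028228759766)
```

```bash
python3 jog.py '-3 30 0 0 0 0;-3 66 0 0 0 0;-3 68 0 0 0 0;-3 68 0 0 0 0' 0.5
python3 jog.py '0 0 25 0 0 0;0 0 45 0 0 0;0 0 53 0 0 0;0 0 53 0 0 0' 
python3 jog.py '0 0 0 0 0 0;0 0 0 0 0 0;0 0 0 0 0 0;0 0 0 0 0 0;0 0 0 0 0 0' 0.0 30
python3 jog.py '0 -12 0 0 0 0;0 -27 0 0 0 0;0 -42 0 0 0 0;0 -55 0 0 0 0;0 -65 0 0 0 0'
python3 jog.py '0 -3 0 0 0 0;0 -5 0 0 0 0;0 -5 0 0 0 0' 
python3 jog.py '0 -3 0 0 0 0;0 -3 0 0 0 0'
```

```text
clock: 8.97
tcp_pos: [475.2, 194.5, 88.8]
orientation: [1.0, -0.002, -0.0, 0.0]
force: [0.2, 0.5, -0.9]
gripper_width: 0.503
grip_force: 0.0
clock: 9.3
tcp_pos: [474.2, 196.3, 34.5]
orientation: [1.0, -0.0, -0.002, 0.0]
force: [-1.0, 0.1, -0.0]
gripper_width: 0.501
grip_force: 0.0
clock: 9.72
tcp_pos: [476.0, 196.7, 37.4]
orientation: [1.0, -0.0, 0.001, -0.001]
force: [-0.5, 5.9, 1.8]
gripper_width: 0.134
grip_force: 32.7
clock: 10.13
tcp_pos: [475.4, 262.4, 37.4]
orientation: [1.0, -0.0, 0.0, 0.0]
force: [-3.5, -1.5, 6.9]
gripper_width: 0.13
grip_force: 33.5
clock: 10.38
tcp_pos: [475.4, 266.8, 37.4]
orientation: [1.0, 0.0, 0.0, 0.0]
force: [-4.0, -1.0, 7.1]
gripper_width: 0.135
grip_force: 33.6
clock: 10.55
tcp_pos: [475.3, 267.0, 37.3]
orientation: [1.0, 0.0, -0.0, 0.003]
force: [-4.8, -19.5, 12.7]
gripper_width: 0.136
grip_force: 34.4
```

```bash
python3 jog.py '0 3 0 0 0 0;0 3 0 0 0 0;0 3 0 0 0 0' 0.4
python3 jog.py '0 0 -30 0 0 0;0 0 -70 0 0 0;0 0 -110 0 0 0;0 0 -150 0 0 0;0 0 -190 0 0 0' 1.0
python3 jog.py '-6 41 0 0 0 -0.12;-12 82 0 0 0 -0.24;-18 123 0 0 0 -0.36;-20 164 0 0 0 -0.48;-20 205 0 0 0 -0.6' 
python3 jog.py '0 0 0 0 0 -0.12;0 0 0 0 0 -0.24;0 0 0 0 0 -0.36;0 0 0 0 0 -0.48;0 0 0 0 0 -0.6'
python3 - <<'E'
from h import *
rel([460,-50,230],0);print(robot.sense()['joint_pos'])
E
```

```text
clock: 10.8
tcp_pos: [475.5, 266.4, 36.6]
orientation: [1.0, -0.001, 0.0, -0.0]
force: [-0.4, -0.4, -0.1]
gripper_width: 0.4
grip_force: 0.0
clock: 11.22
tcp_pos: [474.9, 266.3, 228.5]
orientation: [1.0, -0.0, 0.0, -0.0]
force: [1.0, 1.4, -0.1]
gripper_width: 1.001
grip_force: 0.0
clock: 11.63
tcp_pos: [455.4, 81.8, 226.7]
orientation: [0.962, 0.273, 0.0, 0.0]
force: [0.7, 0.3, 1.0]
gripper_width: 0.999
grip_force: 0.0
clock: 12.05
tcp_pos: [456.1, 83.2, 226.5]
orientation: [0.839, 0.545, 0.0, 0.0]
force: [0.4, -0.3, 0.8]
gripper_width: 1.004
grip_force: 0.0
rel [-120.1   57.7   -3.6] [ 0.    -0.    -0.418] tcp [456.1  83.2 226.5] rows 4.0 4.0 t 12.1
[-7.32738035e-02  1.81026523e-01  1.68034176e+00  3.17437284e-04
  1.27970951e+00  3.45035998e-01]
```

```bash
python3 jog.py '-30 14 -18 0 0 -0.11;-60 28 -36 0 0 -0.22;-90 42 -54 0 0 -0.33;-120 58 -72 0 0 -0.418;-120 58 -72 0 0 -0.418' 
python3 jog.py '0 0 -30 0 0 0;0 0 -60 0 0 0;0 0 -60 0 0 0'
python3 - <<'E'
from h import *
i=cam('wrist');save('w5',i['color']);rel([480,-50,300],0)
E
```

```text
clock: 12.47
tcp_pos: [460.7, -54.7, 301.4]
orientation: [0.709, 0.705, 0.001, 0.003]
force: [0.3, 0.7, 1.0]
gripper_width: 0.998
grip_force: 0.0
clock: 12.72
tcp_pos: [460.6, -50.3, 363.3]
orientation: [0.71, 0.705, 0.002, 0.004]
force: [0.3, 0.3, 0.5]
gripper_width: 1.002
grip_force: 0.0
rel [ 0.3 19.5 60.6] [ 0.005  0.002 -0.007] tcp [460.2 -50.  360.5] rows 2.0 1.0 t 12.8
```

View pics/w5.png

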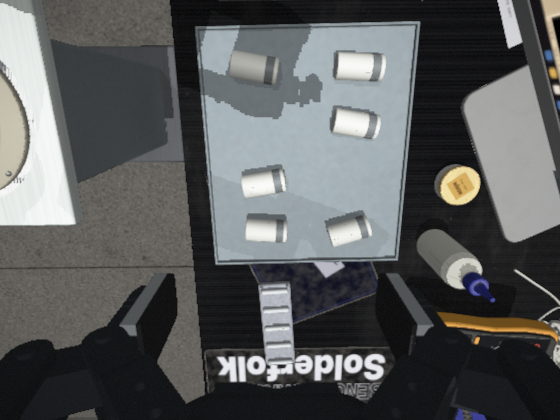

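Cells are at (254,68), (360,67), (355,124), (264,182), (266,229) and (349,230). The cradle is at (277,322).

```bash
cat >> h.py <<'E'
def find(i,z=22):
    c=i['color'].astype(float);m=((c[...,2]/(c[...,0]+1)<1.025)&(c.max(2)>70)).astype('uint8')
    # only inside tray
    q=proj(i,[[380,105,5],[635,105,5],[635,-200,5],[380,-200,5]]).astype('int32');k=np.zeros_like(m);cv2.fillPoly(k,[q],1)
    m=cv2.morphologyEx(m*k,cv2.MORPH_OPEN,np.ones((3,3)));m=cv2.morphologyEx(m,cv2.MORPH_CLOSE,np.ones((5,5)))
    n,l,st,ce=cv2.connectedComponentsWithStats(m);out=[]
    for j in range(1,n):
        v,u=np.nonzero(l==j);P=plane(i,np.c_[u,v],z)[:,:2].astype('float32');r=cv2.minAreaRect(P)
        if min(r[1])<22 or max(r[1])>100:continue
        b=cv2.boxPoints(r);e=b[1]-b[0] if np.linalg.norm(b[1]-b[0])>np.linalg.norm(b[2]-b[1]) else b[2]-b[1]
        a=(np.arctan2(e[1],e[0])+np.pi/2)%np.pi-np.pi/2
        out.append((np.round(r[0],1),np.round(sorted(r[1]),0),round(float(a),2)))
        print('cell',*out[-1],ce[j].round(0))
    return out
E
python3 - <<'E'
from h import *
i=cam('wrist');find(i);print('top');find(cam('top'))
s=robot.sense();c=-i['R'].T@i['t'];print('campos',c)
C=plane(i,[[260,285],[290,282],[296,361],[265,364]],12);print(C.round(1),C.mean(0))
E
```

```text
cell [428.1  67.2] [34. 47.] -0.17 [249.  66.]
cell [566.2  66.7] [34. 50.] -0.01 [355.  66.]
cell [565.9  -5.2] [34. 50.] -0.16 [352. 123.]
cell [437.3 -89.9] [35. 46.] 0.16 [259. 185.]
cell [ 440.5 -160.3] [36. 47.] -0.06 [262. 231.]
cell [ 566.2 -164.9] [37. 47.] 0.31 [346. 233.]
top
cell [ 571.2 -165.1] [34. 61.] 0.29 [332. 210.]
cell [570.6  -7.8] [33. 63.] -0.17 [267. 212.]
cell [571.   63.5] [32. 61.] -0.03 [237. 213.]
campos [460.71544302  29.23435267 502.26836687]
[[ 435.7 -257.6   12. ]
 [ 483.8 -252.6   12. ]
 [ 495.2 -407.8   12. ]
 [ 441.2 -413.6   12. ]] [ 463.96926275 -332.89362392   12.        ]
```

Run:
```python
from h import *
i=cam('top');print(plane(i,[[217,183],[353,177],[357,293],[221,299]],12).round(0))
C=plane(i,[[372,245.6],[436.4,240.6],[438.6,261],[374,267]],12)
rel([446,-161,60],-0.06)
```

```text
[[ 645.  113.   12.]
 [ 650. -221.   12.]
 [ 368. -221.   12.]
 [ 362.  110.   12.]]
rel [-111.5  -12.1  297.1] [-0.002 -0.001  0.054] tcp [459.3 -49.9 357.2] rows 8.0 1.0 t 12.9
```

Rim is well clear. Pick cell D.

```bash
python3 jog.py '-22 -3 35 0 0 0;-44 -6 70 0 0 0;-66 -9 105 0 0 0;-88 -12 140 0 0 0;-112 -12 173 0 0 0.05' 1.0
python3 jog.py '0 0 40 0 0 0;0 0 80 0 0 0;0 0 122 0 0 0;0 0 122 0 0 0'
python3 - <<'E'
from h import *
i=cam('wrist');save('w6',i['color']);find(i);rel([446,-161,9],-0.06)
E
```

```text
clock: 13.33
tcp_pos: [445.5, -162.2, 182.6]
orientation: [0.727, 0.687, -0.0, -0.001]
force: [1.5, 0.4, 0.4]
gripper_width: 1.001
grip_force: 0.0
clock: 13.67
tcp_pos: [442.5, -159.5, 56.3]
orientation: [0.727, 0.687, -0.002, -0.007]
force: [-0.4, 2.0, -0.8]
gripper_width: 1.0
grip_force: 0.0
cell [437.2 -90.7] [34. 48.] 0.18 [258. 119.]
cell [ 568.6 -165.8] [41. 58.] 0.31 [508. 245.]
cell [ 440.  -161.6] [37. 48.] -0.05 [272. 250.]
rel [-0.5  1.9 51.3] [-0.008 -0.005  0.004] tcp [ 444.5 -160.7   60.3] rows 2.0 1.0 t 13.7
```

View pics/w6.png

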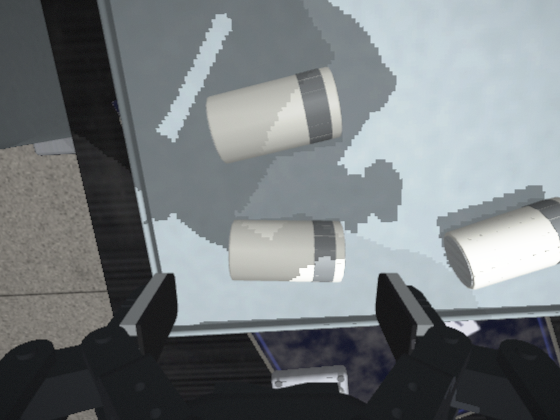

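The cell spans columns 230–345 at row 250, centred between the pads. Descending to grip.

```bash
python3 jog.py '0 2 30 0 0 0;0 2 50 0 0 0;0 2 50 0 0 0' 1.0
python3 jog.py '0 0 0 0 0 0;0 0 0 0 0 0;0 0 0 0 0 0;0 0 0 0 0 0;0 0 0 0 0 0' 0.0 50
python3 jog.py '0 0 0 0 0 0;0 0 0 0 0 0;0 0 0 0 0 0'
python3 jog.py '0 0 -20 0 0 0;0 0 -60 0 0 0;0 0 -100 0 0 0;0 0 -100 0 0 0'
python3 - <<'E'
from h import *
rel([462,-320,108],0.055)
E
```

```text
clock: 13.97
tcp_pos: [448.3, -161.9, 12.7]
orientation: [0.727, 0.687, -0.0, -0.001]
force: [-0.4, -0.3, -0.4]
gripper_width: 1.001
grip_force: 0.0
clock: 14.38
tcp_pos: [450.0, -163.1, 15.9]
orientation: [0.727, 0.687, 0.0, 0.002]
force: [-1.6, 2.0, 8.2]
gripper_width: 0.688
grip_force: 52.6
clock: 14.63
tcp_pos: [450.0, -163.1, 15.9]
orientation: [0.727, 0.687, 0.0, 0.002]
force: [-1.6, 2.0, 9.1]
gripper_width: 0.689
grip_force: 52.6
clock: 14.97
tcp_pos: [451.9, -164.3, 121.5]
orientation: [0.727, 0.687, 0.002, 0.007]
force: [1.1, -1.2, 0.4]
gripper_width: 0.687
grip_force: 55.9
rel [-154.8   18.6   14.9] [ 0.012  0.008 -0.111] tcp [ 451.9 -164.3  121.5] rows 4.0 1.0 t 15.0
```

```bash
python3 jog.py '-40 3 -5 0 0 -0.05;-80 6 -10 0 0 -0.11;-120 8 -15 0 0 -0.11;-160 10 -20 0 0 -0.11;-200 12 -25 0 0 -0.11' 
python3 jog.py '-36 8 0 0 0 0;-36 8 0 0 0 0;-36 8 0 0 0 0'
python3 - <<'E'
from h import *
i=cam('wrist');save('w7',i['color']);rel([459,-288,60],0.055);print(proj(i,[[460,-341,12],[460,-341,20]]))
i=cam('top');save('t7',i['color'][200:300,330:450],5)
E
```

```text
clock: 15.38
tcp_pos: [449.2, -364.8, 140.0]
orientation: [0.688, 0.726, -0.0, 0.001]
force: [0.7, 0.1, -1.5]
gripper_width: 0.688
grip_force: 55.8
clock: 15.63
tcp_pos: [459.1, -399.6, 138.7]
orientation: [0.689, 0.725, -0.0, 0.0]
force: [-0.4, 0.5, -1.7]
gripper_width: 0.69
grip_force: 55.8
rel [110.    5.6  78.7] [ 0.    -0.    -0.002] tcp [ 459.2 -398.2  138.7] rows 4.0 1.0 t 15.7
[[280.03380958 126.18172475]
 [280.16316149 127.03840574]]
```

View pics/w7.png

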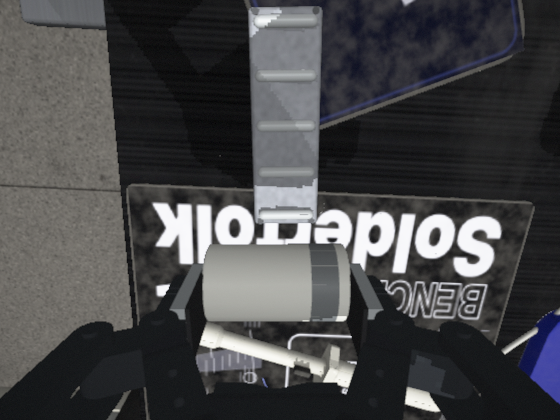

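Bars are at rows 20, 76, 126, 173 and 214, around column 286, with the cell held level.

Run:
```python
from h import *
i=cam('wrist');W=plane(i,[[286,19],[286.5,75],[286.5,125],[286.5,172],[286,213]],20.4);print(W.round(1));d=W[0]-W[4];print(np.linalg.norm(d),-np.arctan2(d[0],d[1]))
E=plane(i,[[250,10],[321,8],[316,219],[256,221]],12);print(E.round(1),E.mean(0))
# held cell centre estimate at its height
print(plane(i,[[276,282]],145))
```

```text
[[ 459.8 -267.8   20.4]
 [ 462.4 -302.9   20.4]
 [ 464.6 -337.1   20.4]
 [ 466.8 -372.1   20.4]
 [ 468.5 -405.1   20.4]]
137.62674064313342 0.06305445536146545
[[ 434.8 -262.    12. ]
 [ 483.6 -258.1   12. ]
 [ 494.  -411.8   12. ]
 [ 444.6 -416.2   12. ]] [ 464.25561365 -337.02328898   12.        ]
[[ 460.01916054 -396.08922189  145.        ]]
```

```bash
python3 jog.py '7 8 35 0 0 0;7 8 70 0 0 0;7 8 95 0 0 0;7 8 95 0 0 0'
python3 - <<'E'
from h import *
rel([466.7,-390.4,24],0.06)
E
```

```text
clock: 16.12
tcp_pos: [465.4, -387.5, 38.8]
orientation: [0.687, 0.726, 0.001, -0.004]
force: [-0.4, -0.1, -2.9]
gripper_width: 0.69
grip_force: 55.6
rel [-3.1  1.2 14.8] [-0.005 -0.007 -0.005] tcp [ 465.4 -387.5   38.8] rows 1.0 1.0 t 16.1
```

```bash
python3 jog.py '-3 1 6 0 0 0;-3 1 11 0 0 0;-3 1 11 0 0 0' 
python3 jog.py '0 0 4 0 0 0;0 0 4 0 0 0;0 0 4 0 0 0'
```

```text
clock: 16.37
tcp_pos: [468.5, -394.2, 33.2]
orientation: [0.688, 0.726, -0.0, 0.001]
force: [0.3, 0.4, -1.6]
gripper_width: 0.688
grip_force: 55.7
clock: 16.62
tcp_pos: [468.2, -394.0, 28.8]
orientation: [0.688, 0.726, -0.0, 0.0]
force: [0.7, -0.7, -0.5]
gripper_width: 0.688
grip_force: 55.7
```

```bash
python3 jog.py '3 -1 0 0 0 0;3 -1 0 0 0 0;3 -1 0 0 0 0' 
python3 jog.py '0 0 3 0 0 0;0 0 3 0 0 0;0 0 3 0 0 0' 
python3 jog.py '0 0 2 0 0 0;0 0 2 0 0 0;0 0 2 0 0 0'
```

```text
clock: 16.87
tcp_pos: [467.0, -390.8, 28.5]
orientation: [0.688, 0.726, -0.0, 0.0]
force: [-0.1, 0.1, -1.2]
gripper_width: 0.689
grip_force: 55.7
clock: 17.12
tcp_pos: [467.1, -391.2, 25.3]
orientation: [0.688, 0.726, -0.0, 0.0]
force: [1.1, -1.8, -0.7]
gripper_width: 0.686
grip_force: 55.9
clock: 17.37
tcp_pos: [467.4, -392.1, 24.2]
orientation: [0.688, 0.726, -0.0, 0.001]
force: [-0.5, -4.1, 5.1]
gripper_width: 0.688
grip_force: 56.6
```

```bash
python3 jog.py '0 0 0 0 0 0;0 0 0 0 0 0;0 0 0 0 0 0;0 0 0 0 0 0' 1.0
python3 jog.py '0 0 -30 0 0 0;0 0 -70 0 0 0;0 0 -110 0 0 0;0 0 -125 0 0 0;0 0 -125 0 0 0'
python3 - <<'E'
from h import *
i=cam('wrist');save('w8',i['color']);i2=cam('top');save('t8',i2['color'][200:300,330:450],5);rel([443,-89,130],0.17)
find(i)
E
```

```text
clock: 17.7
tcp_pos: [466.9, -390.5, 22.9]
orientation: [0.688, 0.726, 0.0, -0.001]
force: [0.1, -0.2, -1.0]
gripper_width: 0.998
grip_force: 0.0
clock: 18.12
tcp_pos: [468.1, -392.1, 152.7]
orientation: [0.688, 0.726, -0.0, 0.004]
force: [0.4, 0.1, -0.8]
gripper_width: 0.999
grip_force: 0.0
rel [302.5  -7.6  17.9] [-0.    -0.001 -0.116] tcp [ 466.8 -390.6  147.7] rows 8.0 1.0 t 18.2
```

View pics/w8.png

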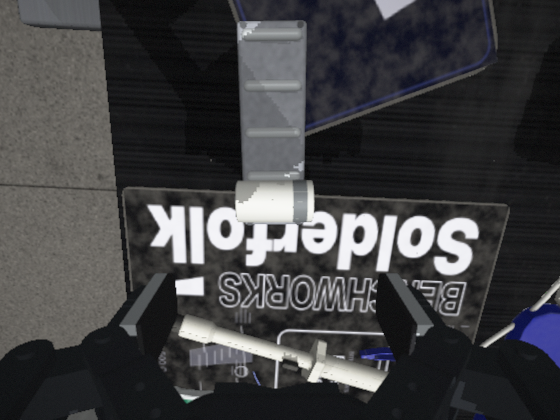

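Cell D lies in groove 0 at (275,201), centred on the board. Next E.

```bash
python3 jog.py '41 -1 0 0 0 -0.05;82 -2 0 0 0 -0.11;123 -3 0 0 0 -0.11;164 -4 0 0 0 -0.11;205 -5 0 0 0 -0.11' 
python3 jog.py '41 0 10 0 0 0;82 0 20 0 0 0;97 0 50 0 0 0;97 0 75 0 0 0;97 0 75 0 0 0'
python3 - <<'E'
from h import *
i=cam('wrist');find(i);c=i['color'].astype(int)
print(proj(i,[[443,-89,22]]));rel([443,-89,9],0.17)
save('w9',i['color'])
E
```

```text
clock: 18.63
tcp_pos: [449.6, -184.1, 146.3]
orientation: [0.647, 0.762, -0.0, -0.002]
force: [1.8, -0.9, 0.3]
gripper_width: 1.004
grip_force: 0.0
clock: 19.05
tcp_pos: [432.0, -88.3, 68.6]
orientation: [0.646, 0.763, -0.001, -0.005]
force: [-1.1, 0.7, -0.8]
gripper_width: 1.0
grip_force: 0.0
cell [559.8  -4.6] [34. 47.] -0.16 [536. 136.]
cell [438.8 -90.3] [36. 48.] 0.17 [286. 243.]
[[293.53141907 242.78815459]]
rel [-1.2  9.9 61.9] [-0.006 -0.004 -0.006] tcp [433.4 -89.7  70.9] rows 2.0 1.0 t 19.1
```

View pics/w9.png

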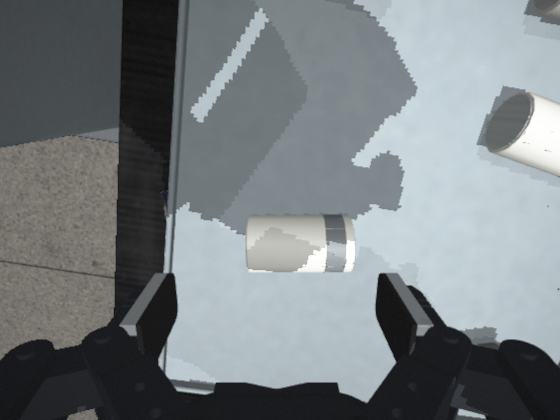

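Cell E spans columns 247–355, so I need +11 mm along tool y.

```bash
python3 jog.py '-1 11 30 0 0 0;-1 11 52 0 0 0;-1 11 58 0 0 0;-1 11 58 0 0 0'
python3 jog.py '0 0 0 0 0 0;0 0 0 0 0 0;0 0 0 0 0 0;0 0 0 0 0 0;0 0 0 0 0 0' 0.0 50
python3 jog.py '0 0 0 0 0 0;0 0 0 0 0 0'
python3 jog.py '0 0 -20 0 0 0;0 0 -60 0 0 0;0 0 -100 0 0 0;0 0 -100 0 0 0'
python3 - <<'E'
from h import *
rel([464,-357.5,100],0.06)
E
```

```text
clock: 19.43
tcp_pos: [445.7, -90.2, 14.7]
orientation: [0.647, 0.762, -0.0, -0.001]
force: [-1.1, 0.3, 0.4]
gripper_width: 1.004
grip_force: 0.0
clock: 19.85
tcp_pos: [447.0, -90.5, 17.0]
orientation: [0.647, 0.763, 0.0, 0.001]
force: [-1.9, -0.3, 6.9]
gripper_width: 0.685
grip_force: 52.9
clock: 20.02
tcp_pos: [447.0, -90.5, 17.0]
orientation: [0.647, 0.763, 0.0, 0.001]
force: [-1.0, -0.5, 7.4]
gripper_width: 0.692
grip_force: 52.9
clock: 20.35
tcp_pos: [449.3, -91.4, 122.7]
orientation: [0.647, 0.763, 0.002, 0.006]
force: [1.0, -1.1, -0.3]
gripper_width: 0.692
grip_force: 55.4
rel [-264.7  -29.2   24.4] [0.011 0.007 0.104] tcp [449.3 -91.4 122.7] rows 7.0 1.0 t 20.4
```

```bash
python3 jog.py '-40 -4 0 0 0 0.05;-80 -8 0 0 0 0.104;-121 -12 0 0 0 0.104;-162 -16 0 0 0 0.104;-202 -22 0 0 0 0.104' 
python3 jog.py '-40 -6 0 0 0 0;-63 -6 15 0 0 0;-63 -6 50 0 0 0;-63 -6 70 0 0 0;-63 -6 70 0 0 0' 
python3 jog.py '0 0 0 0 0 0'
python3 - <<'E'
from h import *
rel([464,-357.5,26],0.06)
E
```

```text
clock: 20.77
tcp_pos: [457.3, -295.1, 116.2]
orientation: [0.686, 0.728, 0.0, 0.001]
force: [1.3, -0.4, -1.3]
gripper_width: 0.688
grip_force: 55.4
clock: 21.18
tcp_pos: [453.3, -354.8, 41.7]
orientation: [0.686, 0.728, 0.0, -0.004]
force: [-0.8, 0.2, -1.5]
gripper_width: 0.688
grip_force: 55.3
clock: 21.27
tcp_pos: [455.1, -356.0, 45.7]
orientation: [0.686, 0.728, 0.0, -0.0]
force: [-0.4, -0.0, -0.4]
gripper_width: 0.691
grip_force: 55.3
rel [-2.   8.8 19.7] [-0.    -0.001 -0.   ] tcp [ 455.1 -356.    45.7] rows 1.0 1.0 t 21.3
```

```bash
python3 jog.py '-2 9 6 0 0 0;-2 9 12 0 0 0;-2 9 12 0 0 0;-2 9 12 0 0 0;-2 9 12 0 0 0' 
python3 jog.py '0 0 4 0 0 0;0 0 7 0 0 0;0 0 8 0 0 0;0 0 8 0 0 0' 
python3 -c "
from h import *
rel([464,-357.5,24],0.06)"
```

```text
clock: 21.68
tcp_pos: [464.5, -357.6, 33.8]
orientation: [0.686, 0.728, -0.0, 0.0]
force: [-0.3, 0.0, -0.5]
gripper_width: 0.689
grip_force: 55.3
clock: 22.02
tcp_pos: [464.3, -357.8, 25.2]
orientation: [0.686, 0.728, -0.0, 0.0]
force: [0.9, -1.0, -0.6]
gripper_width: 0.693
grip_force: 55.5
rel [ 0.3 -0.2  1.2] [ 0.  0. -0.] tcp [ 464.3 -357.8   25.2] rows 1.0 1.0 t 22.0
```

```bash
python3 jog.py '0 0 1 0 0 0;0 0 1 0 0 0' 
python3 jog.py '0 0 0 0 0 0;0 0 0 0 0 0;0 0 0 0 0 0;0 0 0 0 0 0' 1.0
python3 jog.py '0 0 -30 0 0 0;0 0 -70 0 0 0;0 0 -110 0 0 0;0 0 -120 0 0 0;0 0 -120 0 0 0'
python3 - <<'E'
from h import *
rel([571,-165,70],0.3)
E
```

```text
clock: 22.18
tcp_pos: [464.5, -358.1, 24.6]
orientation: [0.686, 0.728, -0.0, 0.001]
force: [-0.2, -2.1, 3.0]
gripper_width: 0.689
grip_force: 55.9
clock: 22.52
tcp_pos: [464.2, -357.4, 24.1]
orientation: [0.686, 0.728, 0.0, -0.0]
force: [0.4, 0.8, -0.1]
gripper_width: 1.001
grip_force: 0.0
clock: 22.93
tcp_pos: [465.3, -358.6, 147.7]
orientation: [0.686, 0.728, -0.0, 0.003]
force: [0.1, -0.3, 0.2]
gripper_width: 0.999
grip_force: 0.0
rel [187.3 116.8  77.2] [ 0.003  0.006 -0.24 ] tcp [ 465.3 -358.6  147.7] rows 6.0 2.0 t 22.9
```

```bash
python3 jog.py '34 20 0 0 0 -0.1;68 42 0 0 0 -0.2;102 63 0 0 0 -0.24;136 85 0 0 0 -0.24;170 106 0 0 0 -0.24' 
python3 jog.py '14 15 20 0 0 0;14 15 55 0 0 0;14 15 75 0 0 0;14 15 75 0 0 0;14 15 75 0 0 0'
python3 - <<'E'
from h import *
i=cam('wrist');find(i);find(cam('top'));print(proj(i,[[571,-165,22]]));rel([571,-165,12],0.3)
E
```

```text
clock: 23.35
tcp_pos: [560.1, -179.4, 142.5]
orientation: [0.594, 0.805, -0.0, -0.001]
force: [0.6, -0.8, 0.2]
gripper_width: 0.999
grip_force: 0.0
clock: 23.77
tcp_pos: [569.4, -163.4, 67.9]
orientation: [0.594, 0.805, -0.0, -0.002]
force: [-0.4, -1.4, 1.8]
gripper_width: 1.001
grip_force: 0.0
cell [ 564.8 -166.5] [36. 48.] 0.3 [266. 240.]
cell [570.6  -7.8] [33. 63.] -0.17 [267. 212.]
cell [571.   63.5] [32. 61.] -0.03 [237. 213.]
cell [434.   64.2] [34. 63.] -0.17 [239. 269.]
[[276.50007052 241.94242752]]
rel [-0.7  0.1 58.3] [ 0.001  0.001 -0.001] tcp [ 570.6 -164.3   70.3] rows 2.0 1.0 t 23.9
```

```bash
python3 jog.py '-1 0 30 0 0 0;-1 0 52 0 0 0;-1 0 57 0 0 0;-1 0 57 0 0 0'
python3 jog.py '0 0 0 0 0 0;0 0 0 0 0 0;0 0 0 0 0 0;0 0 0 0 0 0;0 0 0 0 0 0' 0.0 50
python3 jog.py '0 0 0 0 0 0;0 0 0 0 0 0'
python3 jog.py '0 0 -20 0 0 0;0 0 -60 0 0 0;0 0 -100 0 0 0;0 0 -100 0 0 0'
python3 - <<'E'
from h import *
rel([462,-322.5,100],0.06)
E
```

```text
clock: 24.2
tcp_pos: [570.3, -164.9, 12.2]
orientation: [0.594, 0.805, -0.0, -0.0]
force: [0.1, -0.5, 0.9]
gripper_width: 1.0
grip_force: 0.0
clock: 24.62
tcp_pos: [571.6, -165.4, 14.5]
orientation: [0.594, 0.805, 0.0, 0.002]
force: [-1.6, -0.1, 5.8]
gripper_width: 0.691
grip_force: 54.1
clock: 24.78
tcp_pos: [571.6, -165.3, 14.5]
orientation: [0.594, 0.805, 0.0, 0.002]
force: [-0.5, 0.3, 5.6]
gripper_width: 0.687
grip_force: 54.1
clock: 25.12
tcp_pos: [573.8, -166.3, 121.3]
orientation: [0.594, 0.805, 0.001, 0.007]
force: [0.5, -0.1, -0.1]
gripper_width: 0.693
grip_force: 54.7
rel [-116.  -153.2   20.9] [0.012 0.009 0.24 ] tcp [ 573.8 -166.3  121.3] rows 5.0 2.0 t 25.1
```

```bash
python3 jog.py '-24 -31 0 0 0 0.08;-48 -62 0 0 0 0.16;-72 -93 0 0 0 0.24;-96 -126 0 0 0 0.24;-116 -153 0 0 0 0.24' 
python3 jog.py '0 0 0 0 0 0;0 0 30 0 0 0;0 0 60 0 0 0;0 0 75 0 0 0;0 0 75 0 0 0' 
python3 jog.py '0 0 0 0 0 0;0 0 0 0 0 0'
python3 - <<'E'
from h import *
rel([462,-322.5,34],0.06)
E
```

```text
clock: 25.53
tcp_pos: [457.1, -322.7, 113.3]
orientation: [0.686, 0.728, -0.0, 0.001]
force: [-0.3, -0.5, -1.3]
gripper_width: 0.688
grip_force: 54.7
clock: 25.95
tcp_pos: [457.5, -319.4, 34.8]
orientation: [0.686, 0.728, 0.0, -0.002]
force: [-0.2, 1.0, -2.3]
gripper_width: 0.69
grip_force: 54.6
clock: 26.12
tcp_pos: [459.4, -321.3, 39.0]
orientation: [0.686, 0.728, -0.0, 0.001]
force: [0.4, -0.1, -1.4]
gripper_width: 0.694
grip_force: 54.6
rel [-1.3  2.6  5. ] [ 0.002  0.002 -0.   ] tcp [ 459.4 -321.3   39. ] rows 1.0 1.0 t 26.1
```

```bash
python3 jog.py '-1 2.5 5 0 0 0;-1 2.5 9 0 0 0;-1 2.5 12 0 0 0;-1 2.5 12 0 0 0' 
python3 jog.py '0 0 4 0 0 0;0 0 4 0 0 0;0 0 4 0 0 0'
```

```text
clock: 26.45
tcp_pos: [460.9, -321.3, 24.8]
orientation: [0.686, 0.728, 0.0, -0.0]
force: [-0.1, 0.5, -1.5]
gripper_width: 0.685
grip_force: 54.6
clock: 26.7
tcp_pos: [461.8, -323.0, 22.1]
orientation: [0.686, 0.728, -0.0, 0.002]
force: [1.2, -5.9, 2.2]
gripper_width: 0.694
grip_force: 55.1
```

```bash
python3 jog.py '0 0 0 0 0 0;0 0 0 0 0 0;0 0 0 0 0 0;0 0 0 0 0 0' 1.0
python3 jog.py '0 0 -30 0 0 0;0 0 -70 0 0 0;0 0 -110 0 0 0;0 0 -120 0 0 0;0 0 -120 0 0 0'
python3 - <<'E'
from h import *
i=cam('top');find(i);rel([570.6,-7.5,70],-0.17)
E
```

```text
clock: 27.03
tcp_pos: [460.9, -321.2, 21.0]
orientation: [0.686, 0.728, 0.0, -0.0]
force: [-0.8, -0.2, -0.1]
gripper_width: 1.001
grip_force: 0.0
clock: 27.45
tcp_pos: [462.1, -322.4, 144.5]
orientation: [0.686, 0.728, -0.0, 0.003]
force: [0.5, -0.1, 0.2]
gripper_width: 1.0
grip_force: 0.0
cell [570.6  -7.8] [33. 63.] -0.17 [267. 212.]
cell [571.   63.5] [32. 61.] -0.03 [237. 213.]
cell [434.   64.2] [34. 63.] -0.17 [239. 269.]
rel [307.2 127.8  71.7] [0.001 0.001 0.23 ] tcp [ 461.3 -321.7  142. ] rows 9.0 2.0 t 27.5
```

```bash
python3 jog.py '38 15 0 0 0 0.06;76 31 0 0 0 0.12;114 47 0 0 0 0.18;152 63 0 0 0 0.23;190 79 0 0 0 0.23' 
python3 jog.py '25 38 0 0 0 0;63 56 0 0 0 0;100 74 0 0 0 0;100 74 0 0 0 0'
python3 - <<'E'
from h import *
rel([570.6,-7.5,70],-0.17)
E
```

```text
clock: 27.92
tcp_pos: [528.0, -124.9, 139.2]
orientation: [0.766, 0.643, -0.001, -0.002]
force: [0.8, -0.9, -0.2]
gripper_width: 0.999
grip_force: 0.0
clock: 28.25
tcp_pos: [620.1, -35.6, 138.5]
orientation: [0.763, 0.646, -0.0, -0.002]
force: [-0.7, 1.2, 0.2]
gripper_width: 1.004
grip_force: 0.0
rel [ 19.4 -53.2  68.7] [-0.003 -0.002  0.005] tcp [620.1 -35.6 138.5] rows 3.0 1.0 t 28.2
```

```bash
python3 jog.py '10 -30 0 0 0 0;19 -53 20 0 0 0;19 -53 55 0 0 0;19 -53 66 0 0 0;19 -53 66 0 0 0' 
python3 jog.py '0 0 0 0 0 0'
python3 - <<'E'
from h import *
i=cam('wrist');find(i);print(proj(i,[[570.6,-7.5,22]]));rel([570.6,-7.5,12],-0.17)
E
```

```text
clock: 28.67
tcp_pos: [567.4, -13.2, 71.5]
orientation: [0.765, 0.644, -0.002, -0.003]
force: [-0.1, -0.0, 0.9]
gripper_width: 1.0
grip_force: 0.0
clock: 28.75
tcp_pos: [569.7, -13.9, 74.9]
orientation: [0.765, 0.644, -0.0, -0.001]
force: [0.7, -0.3, -0.0]
gripper_width: 1.005
grip_force: 0.0
cell [562.7  65.9] [34. 48.] -0.05 [238. 100.]
cell [462.5  60.3] [25. 34.] 1.32 [ 63. 141.]
cell [563.3  -5.3] [36. 48.] -0.15 [263. 223.]
[[274.81270762 224.78078048]]
rel [ 6.5 -0.9 63.9] [ 0.001  0.    -0.001] tcp [570.3 -14.1  75.9] rows 2.0 1.0 t 28.8
```

```bash
python3 jog.py '7 -1 30 0 0 0;7 -1 54 0 0 0;7 -1 62 0 0 0;7 -1 62 0 0 0'
python3 jog.py '0 0 0 0 0 0;0 0 0 0 0 0;0 0 0 0 0 0;0 0 0 0 0 0;0 0 0 0 0 0' 0.0 50
python3 jog.py '0 0 0 0 0 0;0 0 0 0 0 0'
python3 jog.py '0 0 -20 0 0 0;0 0 -60 0 0 0;0 0 -100 0 0 0;0 0 -100 0 0 0'
python3 - <<'E'
from h import *
rel([460,-288.5,110],0.06)
E
```

```text
clock: 29.13
tcp_pos: [569.5, -6.6, 12.6]
orientation: [0.765, 0.644, -0.001, -0.001]
force: [0.3, 0.2, 0.9]
gripper_width: 0.996
grip_force: 0.0
clock: 29.55
tcp_pos: [570.8, -6.7, 15.5]
orientation: [0.765, 0.644, 0.001, 0.001]
force: [-2.3, 0.3, 6.1]
gripper_width: 0.689
grip_force: 53.9
clock: 29.72
tcp_pos: [570.8, -6.7, 15.5]
orientation: [0.765, 0.644, 0.001, 0.001]
force: [-1.6, 0.1, 5.9]
gripper_width: 0.689
grip_force: 53.9
clock: 30.05
tcp_pos: [573.4, -7.2, 122.2]
orientation: [0.765, 0.644, 0.004, 0.006]
force: [1.2, -0.1, 0.0]
gripper_width: 0.687
grip_force: 54.5
rel [-296.5  -64.3   11.4] [ 0.014  0.002 -0.23 ] tcp [573.4  -7.2 122.2] rows 8.0 2.0 t 30.1
```

```bash
python3 jog.py '-38 -8 0 0 0 -0.06;-76 -16 0 0 0 -0.12;-116 -25 0 0 0 -0.18;-156 -34 0 0 0 -0.23;-196 -43 0 0 0 -0.23' 
python3 -c "
from h import *
rel([460,-288.5,110],0.06)"
```

```text
clock: 30.47
tcp_pos: [493.4, -194.1, 114.5]
orientation: [0.685, 0.729, 0.0, 0.001]
force: [1.0, -0.6, -0.5]
gripper_width: 0.69
grip_force: 54.4
rel [-92.1 -39.3   4.5] [0.002 0.001 0.003] tcp [ 493.4 -194.1  114.5] rows 3.0 1.0 t 30.5
```

```bash
python3 jog.py '-38 -16 0 0 0 0;-76 -32 0 0 0 0;-91 -36 15 0 0 0;-91 -36 50 0 0 0;-91 -36 72 0 0 0' 
python3 jog.py '0 0 0 0 0 0;0 0 0 0 0 0;0 0 0 0 0 0' 
python3 -c "
from h import *
rel([460,-288.5,34],0.06)"
```

```text
clock: 30.88
tcp_pos: [462.9, -286.6, 40.4]
orientation: [0.687, 0.727, 0.0, 0.001]
force: [-0.1, 0.6, -1.7]
gripper_width: 0.69
grip_force: 54.4
clock: 31.13
tcp_pos: [464.5, -285.9, 43.3]
orientation: [0.686, 0.728, -0.0, 0.002]
force: [-0.8, -0.5, -0.4]
gripper_width: 0.689
grip_force: 54.3
rel [-2.3 -4.7  9.3] [ 0.002  0.002 -0.   ] tcp [ 464.5 -285.9   43.3] rows 1.0 1.0 t 31.1
```

```bash
python3 jog.py '-2 -4.5 5 0 0 0;-2 -4.5 11 0 0 0;-2 -4.5 15 0 0 0;-2 -4.5 15 0 0 0;-2 -4.5 15 0 0 0' 
python3 jog.py '0 0 3 0 0 0;0 0 5 0 0 0;0 0 5 0 0 0'
```

```text
clock: 31.55
tcp_pos: [459.2, -287.5, 26.2]
orientation: [0.686, 0.728, 0.0, -0.0]
force: [-0.6, -0.3, -0.9]
gripper_width: 0.69
grip_force: 54.3
clock: 31.8
tcp_pos: [459.5, -287.7, 22.4]
orientation: [0.686, 0.728, -0.0, 0.0]
force: [-3.6, 2.7, 12.2]
gripper_width: 0.693
grip_force: 55.9
```

```bash
python3 jog.py '0 0 0 0 0 0;0 0 0 0 0 0;0 0 0 0 0 0;0 0 0 0 0 0' 1.0
python3 jog.py '0 0 -30 0 0 0;0 0 -70 0 0 0;0 0 -110 0 0 0;0 0 -120 0 0 0;0 0 -120 0 0 0'
python3 - <<'E'
from h import *
i=cam('top');find(i);save('t10',i['color'][200:300,340:460],5);rel([570,64,80],-0.04)
E
```

```text
clock: 32.13
tcp_pos: [459.2, -287.5, 21.1]
orientation: [0.686, 0.728, 0.0, -0.0]
force: [-0.0, -0.4, -0.0]
gripper_width: 0.999
grip_force: 0.0
clock: 32.55
tcp_pos: [460.3, -288.5, 144.4]
orientation: [0.686, 0.728, -0.0, 0.003]
force: [0.3, -0.2, -0.7]
gripper_width: 0.997
grip_force: 0.0
cell [571.   63.5] [32. 61.] -0.03 [237. 213.]
cell [434.   64.2] [34. 63.] -0.17 [239. 269.]
rel [344.6 131.2  61.6] [0.002 0.002 0.1  ] tcp [ 459.5 -287.8  141.9] rows 9.0 1.0 t 32.6
```

View pics/t10.png

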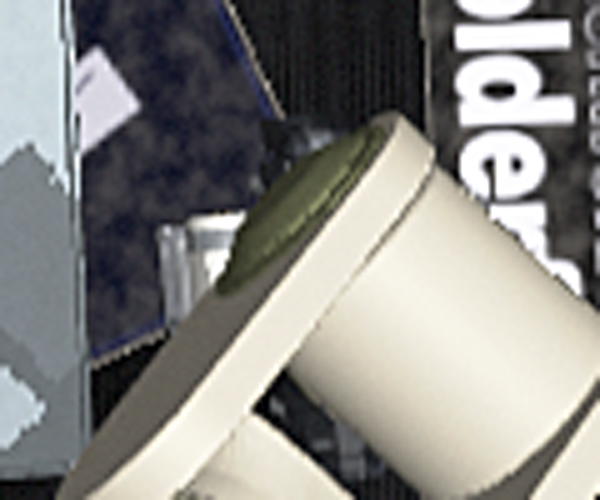

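The arm hides the cradle in this view, so I'll check it after moving off.

```bash
python3 jog.py '38 15 0 0 0 0.05;76 30 0 0 0 0.1;114 44 0 0 0 0.1;152 58 0 0 0 0.1;190 72 0 0 0 0.1' 
python3 -c "
from h import *
i=cam('top');save('t11',i['color'][220:290,350:450],6);rel([570,64,80],-0.04)"
```

```text
clock: 33.02
tcp_pos: [519.2, -91.4, 139.3]
orientation: [0.721, 0.693, -0.001, -0.002]
force: [0.8, -0.5, 0.2]
gripper_width: 1.001
grip_force: 0.0
rel [150.7  44.4  59.7] [-0.003 -0.004  0.004] tcp [520.3 -85.2 139.3] rows 5.0 1.0 t 33.1
```

View pics/t11.png

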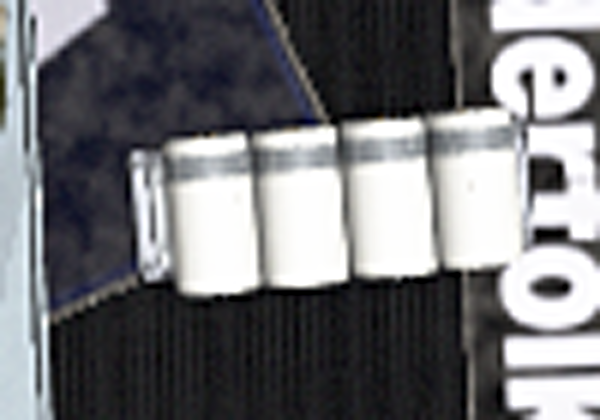

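The four grooves are filled with parallel, level cells, centres at about x 212, 302, 390 and 478 in the crop.

```bash
python3 jog.py '38 11 10 0 0 0;76 22 20 0 0 0;114 33 35 0 0 0;151 44 60 0 0 0;151 44 60 0 0 0' 
python3 jog.py '0 0 0 0 0 0;0 0 0 0 0 0'
python3 - <<'E'
from h import *
i=cam('top');print(plane(i,[[350+345.5/6,220+203.5/6]],35))
i=cam('wrist');find(i);rel([570,64,12],-0.04)
E
```

```text
clock: 33.48
tcp_pos: [567.9, 60.4, 75.7]
orientation: [0.72, 0.694, -0.002, -0.003]
force: [-1.1, -0.1, -0.9]
gripper_width: 1.0
grip_force: 0.0
clock: 33.65
tcp_pos: [569.2, 55.2, 80.1]
orientation: [0.721, 0.693, -0.001, -0.001]
force: [-1.2, -0.2, -0.3]
gripper_width: 1.001
grip_force: 0.0
[[ 460.34289672 -341.87355489   35.        ]]
cell [563.9  66.1] [35. 48.] -0.04 [265. 213.]
cell [424.5  66.9] [37. 52.] -0.17 [ 36. 220.]
rel [ 9.8 -0.2 69.5] [ 0.     0.    -0.002] tcp [569.8  54.3  81.5] rows 2.0 1.0 t 33.8
```

```bash
python3 jog.py '10.5 0 32 0 0 0;10.5 0 58 0 0 0;10.5 0 67 0 0 0;10.5 0 68 0 0 0'
python3 jog.py '0 0 0 0 0 0;0 0 0 0 0 0;0 0 0 0 0 0;0 0 0 0 0 0;0 0 0 0 0 0' 0.0 50
python3 jog.py '0 0 0 0 0 0;0 0 0 0 0 0'
python3 jog.py '0 0 -20 0 0 0;0 0 -60 0 0 0;0 0 -100 0 0 0;0 0 -110 0 0 0'
python3 - <<'E'
from h import *
rel([464,-375.5,130],0.06)
E
```

```text
clock: 34.08
tcp_pos: [569.3, 65.0, 12.0]
orientation: [0.722, 0.692, -0.001, -0.001]
force: [-0.4, 0.2, -0.0]
gripper_width: 1.003
grip_force: 0.0
clock: 34.5
tcp_pos: [571.3, 65.6, 15.3]
orientation: [0.721, 0.693, 0.001, 0.001]
force: [-2.0, -1.2, 5.3]
gripper_width: 0.689
grip_force: 54.3
clock: 34.67
tcp_pos: [571.3, 65.5, 15.4]
orientation: [0.721, 0.693, 0.001, 0.001]
force: [-1.3, -1.2, 6.9]
gripper_width: 0.69
grip_force: 54.3
clock: 35.0
tcp_pos: [572.9, 65.7, 130.6]
orientation: [0.721, 0.693, 0.004, 0.004]
force: [-0.6, 0.3, -0.9]
gripper_width: 0.692
grip_force: 54.6
rel [-4.453e+02 -9.100e+01 -2.000e-01] [ 0.011  0.001 -0.1  ] tcp [572.9  65.7 130.6] rows 11.0 1.0 t 35.0
```

```bash
python3 jog.py '-40 -8 0 0 0 -0.05;-80 -16 0 0 0 -0.1;-120 -24 0 0 0 -0.1;-160 -32 0 0 0 -0.1;-200 -40 0 0 0 -0.1' 
python3 jog.py '-40 -11 0 0 0 0;-80 -22 0 0 0 0;-120 -33 0 0 0 0;-160 -44 0 0 0 0;-200 -55 0 0 0 0' 
python3 -c "
from h import *
rel([465.8,-375.5,100],0.06)"
```

```text
clock: 35.42
tcp_pos: [521.6, -134.1, 124.2]
orientation: [0.686, 0.728, 0.0, 0.001]
force: [0.5, 0.4, -0.9]
gripper_width: 0.692
grip_force: 54.5
clock: 35.83
tcp_pos: [478.4, -337.3, 124.2]
orientation: [0.686, 0.728, -0.0, 0.001]
force: [0.5, -0.2, -1.0]
gripper_width: 0.689
grip_force: 54.5
rel [-37.3 -14.9  24.2] [ 0.001  0.001 -0.001] tcp [ 478.4 -337.3  124.2] rows 2.0 1.0 t 35.8
```

```bash
python3 jog.py '-30 -10 0 0 0 0;-33 -13 15 0 0 0;-33 -13 40 0 0 0;-33 -13 48 0 0 0;-33 -13 48 0 0 0' 
python3 jog.py '0 0 0 0 0 0;0 0 0 0 0 0;0 0 0 0 0 0' 
python3 -c "
from h import *
rel([465.8,-375.5,52],0.06)"
```

```text
clock: 36.25
tcp_pos: [467.4, -368.0, 73.7]
orientation: [0.686, 0.728, 0.0, -0.002]
force: [-1.0, -0.2, -0.6]
gripper_width: 0.691
grip_force: 54.4
clock: 36.5
tcp_pos: [468.9, -369.0, 76.7]
orientation: [0.685, 0.728, -0.0, 0.001]
force: [-0.8, 0.9, -0.3]
gripper_width: 0.69
grip_force: 54.4
rel [-6.2 -3.5 24.7] [0.001 0.002 0.   ] tcp [ 468.9 -369.    76.7] rows 1.0 1.0 t 36.5
```

```bash
python3 jog.py '-6 -3.5 8 0 0 0;-6 -3.5 16 0 0 0;-6 -3.5 20 0 0 0;-6 -3.5 20 0 0 0;-6 -3.5 20 0 0 0' 
python3 jog.py '0 0 2 0 0 0;0 0 4 0 0 0;0 0 4 0 0 0;0 0 4 0 0 0' 
python3 -c "
from h import *
rel([465.8,-375.5,52],0.06)"
```

```text
clock: 36.92
tcp_pos: [464.9, -374.9, 54.8]
orientation: [0.686, 0.728, 0.0, -0.0]
force: [-0.3, 0.3, -1.1]
gripper_width: 0.688
grip_force: 54.4
clock: 37.25
tcp_pos: [465.3, -375.2, 51.5]
orientation: [0.686, 0.728, -0.0, 0.0]
force: [0.5, 0.6, 0.7]
gripper_width: 0.692
grip_force: 54.6
rel [-0.4  0.5 -0.5] [ 0.001  0.001 -0.   ] tcp [ 465.3 -375.2   51.5] rows 1.0 1.0 t 37.2
```

```bash
python3 jog.py '0 0 0.5 0 0 0;0 0 0.5 0 0 0' 
python3 jog.py '0 0 0 0 0 0;0 0 0 0 0 0;0 0 0 0 0 0;0 0 0 0 0 0' 1.0
python3 jog.py '0 0 -20 0 0 0;0 0 -50 0 0 0;0 0 -80 0 0 0;0 0 -90 0 0 0;0 0 -90 0 0 0'
python3 - <<'E'
from h import *
find(cam('top'));rel([434,65.5,80],-0.17)
E
```

```text
clock: 37.42
tcp_pos: [465.3, -375.4, 51.5]
orientation: [0.686, 0.728, -0.0, 0.001]
force: [0.3, -0.6, 4.8]
gripper_width: 0.689
grip_force: 55.3
clock: 37.75
tcp_pos: [465.0, -374.9, 50.6]
orientation: [0.686, 0.728, 0.0, -0.0]
force: [-0.3, -0.4, -0.7]
gripper_width: 0.995
grip_force: 0.0
clock: 38.17
tcp_pos: [465.9, -375.9, 143.4]
orientation: [0.686, 0.728, -0.0, 0.003]
force: [0.3, -0.1, 0.1]
gripper_width: 0.999
grip_force: 0.0
cell [434.   64.2] [34. 63.] -0.17 [239. 269.]
rel [441.8  -4.9  60.6] [0.001 0.001 0.23 ] tcp [ 465.2 -375.2  141.1] rows 11.0 2.0 t 38.2
```

```bash
python3 jog.py '41 0 0 0 0 0.06;82 0 0 0 0 0.12;123 0 0 0 0 0.18;164 0 0 0 0 0.23;205 0 0 0 0 0.23' 
python3 jog.py '39 -9 0 0 0 0;79 -18 0 0 0 0;119 -27 0 0 0 0;159 -36 0 0 0 0;199 -45 0 0 0 0' 
python3 -c "
from h import *
i=cam('top');save('t12',i['color'][220:290,350:450],6);rel([434,65.5,80],-0.17)"
```

```text
clock: 38.63
tcp_pos: [451.5, -168.1, 138.8]
orientation: [0.766, 0.643, -0.0, -0.002]
force: [0.7, -0.5, -0.9]
gripper_width: 1.002
grip_force: 0.0
clock: 39.05
tcp_pos: [440.8, 35.4, 139.2]
orientation: [0.765, 0.644, -0.001, -0.001]
force: [0.4, -0.5, 0.4]
gripper_width: 1.0
grip_force: 0.0
rel [22.8 -9.3 59.2] [-0.004 -0.002  0.004] tcp [439.7  41.3 139.1] rows 2.0 1.0 t 39.1
```

```bash
python3 jog.py '28 -7 20 0 0 0;28 -7 50 0 0 0;28 -7 60 0 0 0;28 -7 60 0 0 0;28 -7 60 0 0 0' 
python3 -c "
from h import *
i=cam('wrist');find(i);rel([434,65.5,12],-0.17)"
```

```text
clock: 39.52
tcp_pos: [439.3, 62.2, 79.8]
orientation: [0.765, 0.644, -0.001, -0.001]
force: [0.3, -0.3, -0.1]
gripper_width: 0.999
grip_force: 0.0
cell [427.9  66.6] [35. 48.] -0.17 [256. 228.]
rel [ 2.5 -6.5 68.6] [-0.001  0.    -0.001] tcp [440.   61.9  80.6] rows 2.0 1.0 t 39.6
```

```bash
python3 jog.py '2.5 -6 32 0 0 0;2.5 -6 58 0 0 0;2.5 -6 66 0 0 0;2.5 -6 67 0 0 0'
python3 jog.py '0 0 0 0 0 0;0 0 0 0 0 0;0 0 0 0 0 0;0 0 0 0 0 0;0 0 0 0 0 0' 0.0 50
python3 jog.py '0 0 0 0 0 0;0 0 0 0 0 0'
python3 jog.py '0 0 -20 0 0 0;0 0 -60 0 0 0;0 0 -100 0 0 0;0 0 -110 0 0 0'
python3 - <<'E'
from h import *
rel([460.5,-305.5,130],0.06)
E
```

```text
clock: 39.9
tcp_pos: [434.2, 65.4, 13.1]
orientation: [0.765, 0.644, -0.001, -0.001]
force: [-0.2, 0.1, -0.1]
gripper_width: 0.997
grip_force: 0.0
clock: 40.32
tcp_pos: [435.4, 65.5, 15.5]
orientation: [0.765, 0.644, 0.001, 0.001]
force: [-3.1, 0.2, 8.2]
gripper_width: 0.691
grip_force: 52.1
clock: 40.48
tcp_pos: [435.5, 65.5, 15.5]
orientation: [0.765, 0.644, 0.001, 0.001]
force: [-3.4, 0.1, 7.6]
gripper_width: 0.693
grip_force: 52.1
clock: 40.82
tcp_pos: [437.0, 65.4, 130.0]
orientation: [0.765, 0.644, 0.003, 0.004]
force: [0.8, -0.8, -0.7]
gripper_width: 0.686
grip_force: 56.2
rel [-361.6   85.9    0.7] [ 0.01   0.001 -0.23 ] tcp [437.   65.4 130. ] rows 9.0 2.0 t 40.8
```

```bash
python3 jog.py '-40 9 0 0 0 -0.06;-80 18 0 0 0 -0.12;-120 27 0 0 0 -0.18;-160 36 0 0 0 -0.23;-200 46 0 0 0 -0.23' 
python3 -c "
from h import *
rel([460.5,-305.5,75],0.06)"
```

```text
clock: 41.23
tcp_pos: [445.8, -141.4, 125.1]
orientation: [0.685, 0.729, 0.0, 0.001]
force: [1.4, 0.4, -2.1]
gripper_width: 0.688
grip_force: 56.1
rel [-164.7    4.3   50.3] [0.002 0.001 0.002] tcp [ 445.8 -141.4  125.1] rows 5.0 1.0 t 41.2
```

```bash
python3 jog.py '-40 2 0 0 0 0;-80 4 0 0 0 0;-120 4 0 0 0 0;-158 4 0 0 0 0;-158 4 15 0 0 0' 
python3 jog.py '0 0 20 0 0 0;0 0 32 0 0 0;0 0 32 0 0 0;0 0 32 0 0 0;0 0 32 0 0 0' 
python3 -c "
from h import *
rel([460.5,-305.5,55],0.06)"
```

```text
clock: 41.65
tcp_pos: [460.4, -304.1, 112.1]
orientation: [0.687, 0.726, -0.001, 0.005]
force: [0.6, -0.1, -1.6]
gripper_width: 0.689
grip_force: 56.1
clock: 42.07
tcp_pos: [460.0, -297.1, 78.3]
orientation: [0.686, 0.728, -0.0, 0.001]
force: [0.1, -0.4, -1.2]
gripper_width: 0.688
grip_force: 56.0
rel [-8.3  0.  23.3] [ 0.002  0.002 -0.   ] tcp [ 460.  -297.1   78.3] rows 1.0 1.0 t 42.1
```

```bash
python3 jog.py '-8 0 8 0 0 0;-8 0 16 0 0 0;-8 0 21 0 0 0;-8 0 21 0 0 0;-8 0 21 0 0 0' 
python3 jog.py '0 0 2 0 0 0;0 0 4 0 0 0;0 0 4.5 0 0 0;0 0 4.5 0 0 0' 
python3 jog.py '0 0 1 0 0 0;0 0 1 0 0 0'
```

```text
clock: 42.48
tcp_pos: [459.7, -304.6, 55.3]
orientation: [0.686, 0.728, 0.0, -0.001]
force: [-0.5, -0.6, -1.7]
gripper_width: 0.688
grip_force: 56.1
clock: 42.82
tcp_pos: [460.1, -305.1, 51.7]
orientation: [0.686, 0.728, -0.0, 0.001]
force: [-0.1, -0.7, 3.4]
gripper_width: 0.689
grip_force: 56.6
clock: 42.98
tcp_pos: [460.2, -305.3, 51.6]
orientation: [0.686, 0.728, -0.0, 0.001]
force: [-3.5, 0.4, 11.4]
gripper_width: 0.685
grip_force: 57.6
```

Seated. Release, retreat, and check.

```bash
python3 jog.py '0 0 -1 0 0 0;0 0 -1 0 0 0' 
python3 jog.py '0 0 0 0 0 0;0 0 0 0 0 0;0 0 0 0 0 0;0 0 0 0 0 0' 1.0
python3 jog.py '0 0 -20 0 0 0;0 0 -50 0 0 0;0 0 -80 0 0 0;0 0 -110 0 0 0;0 0 -130 0 0 0'
python3 jog.py '41 0 0 0 0 0;82 0 0 0 0 0;123 0 0 0 0 0;164 0 0 0 0 0;205 0 0 0 0 0'
python3 - <<'E'
from h import *
i=cam('top')['color'];save('fin',np.hstack([cv2.resize(i[210:300,130:210],(400,450),interpolation=2),cv2.resize(i[215:295,360:440],(400,450),interpolation=2)]))
E
```

```text
clock: 43.15
tcp_pos: [460.0, -305.0, 51.7]
orientation: [0.686, 0.728, -0.0, 0.0]
force: [-0.5, -1.8, 3.8]
gripper_width: 0.688
grip_force: 56.8
clock: 43.48
tcp_pos: [459.9, -304.6, 51.0]
orientation: [0.686, 0.728, 0.0, -0.0]
force: [0.9, 0.8, 0.7]
gripper_width: 0.998
grip_force: 0.0
clock: 43.9
tcp_pos: [460.3, -305.1, 184.1]
orientation: [0.686, 0.728, -0.0, 0.001]
force: [0.1, -0.2, -0.6]
gripper_width: 0.999
grip_force: 0.0
clock: 44.32
tcp_pos: [447.1, -98.3, 181.2]
orientation: [0.686, 0.728, 0.0, -0.0]
force: [1.4, 0.8, 0.0]
gripper_width: 1.004
grip_force: 0.0
```

View pics/fin.png

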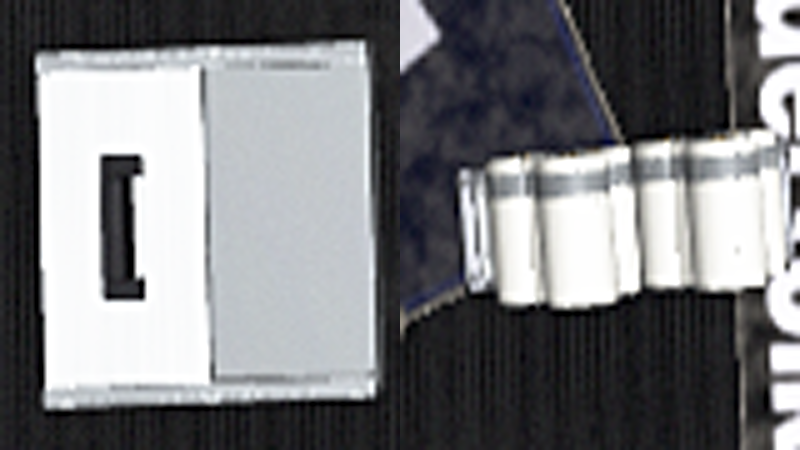

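The cover is flush shut and the handle is at crop (122,227). All six cells are seated, with the two upper ones at crop x≈580 and 728, parallel and level.

```bash
python3 jog.py '0 0 0 0 0 0;0 0 0 0 0 0;0 0 0 0 0 0'; python3 -c "
from h import *
print(robot.sign_off())"
```

```text
clock: 44.62
tcp_pos: [447.9, -101.0, 181.2]
orientation: [0.686, 0.728, -0.0, 0.0]
force: [0.2, -0.0, -0.4]
gripper_width: 1.005
grip_force: 0.0
the job is handed in; nothing more can be done
None
```

I handed the job in at about 45 s: the probe lies flat in the box under the fully shut cover, and all six cells present are on the cradle, four in the grooves and two in the gaps above; the bottle and tin were left alone, and the hand-in gave no verdict.

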